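# Load the ring weights on the balance spindle

### The job

Check-weigh set-up: thread the three steel ring weights onto the upright brass spindle on the balance pan, the largest at the bottom, then the medium one, the smallest on top, each lying flat on what is below it. Lower each ring gently all the way down before letting go, do not let it drop down the spindle, and leave the jar, the beaker and the loose lid where they stand.

Things in the scene. Friction and masses are not known exactly. Their poses are not given: they have to be found in the camera images.
- balance: laboratory balance, fixed to the bench, cream housing 220 mm (its x) by 180 mm (its y), top of the housing 54 mm above the bench (display panel up to 59 mm). Origin: centre of its underside on the bench; z up, the display is on its -x side. Its flat dark steel pan, 130 mm (x) by 150 mm (y), has its top 68 mm above the bench and is centred 35 mm along +x from the origin; the pan does not move
- spindle_foot (a point): centre of the pan's top face, where the spindle stands up from it (68 mm above the bench); axes as the balance's. A ring flat on the pan has its centre 7 mm above this point, the second ring 21 mm, the third 35 mm
- spindle_tip (a point): top of the fixed vertical brass spindle, 52 mm above the pan. Spindle: 12 mm diameter, its last 9 mm tapering to 4 mm; the rings pass over it with 3 mm of play all round
- ring_large: ring weight, plain bright steel, outer diameter 62 mm, 14 mm thick, through hole of 18 mm diameter (9 mm radius) in the middle, about 300 g; lies flat on the bench at the start. Origin: centre of the ring (in the middle of the hole, 7 mm above its underside); z along the hole. Both faces are alike
- ring_medium: ring weight, plain bright steel, outer diameter 50 mm, 14 mm thick, through hole of 18 mm diameter (9 mm radius) in the middle, about 190 g; lies flat on the bench at the start. Origin: centre of the ring (in the middle of the hole, 7 mm above its underside); z along the hole. Both faces are alike
- ring_small: ring weight, plain bright steel, outer diameter 38 mm, 14 mm thick, through hole of 18 mm diameter (9 mm radius) in the middle, about 100 g; lies flat on the bench at the start. Origin: centre of the ring (in the middle of the hole, 7 mm above its underside); z along the hole. Both faces are alike
- powder_jar: bystander: closed white plastic jar with teal cap, 72 mm diameter, 150 mm tall, loose; origin: centre of its underside
- beaker: bystander: open glass beaker, about 70 mm diameter, 85 mm tall, loose; origin: centre of its underside
- jar_lid: bystander: loose teal lid, hollow side up, about 60 mm diameter, 16 mm tall; origin: centre of its underside
Mind the look-alikes: they are no part of the job. Leave any orange look-alike of the ring_small alone. Leave any purple look-alike of the ring_large alone.

How it is judged:
On the way, in this order (a step that is already met when the one before it is completed fails the run):
1. the large ring lies flat on the pan, round the spindle (horizontal distance between ring_large and spindle_foot below 0.006 m and z of ring_large in the frame of spindle_foot between 0.004 and 0.01 m and angle between the z axis of ring_large and the z axis of balance, either way round below 0.12 rad), for 0.2 s.
2. the medium ring lies flat on the large one, round the spindle (all of step 1 and horizontal distance between ring_medium and spindle_foot below 0.006 m and z of ring_medium in the frame of spindle_foot between 0.018 and 0.024 m and angle between the z axis of ring_medium and the z axis of balance, either way round below 0.12 rad), for 0.2 s.
3. the small ring lies flat on the medium one, round the spindle (all of step 2 and horizontal distance between ring_small and spindle_foot below 0.006 m and z of ring_small in the frame of spindle_foot between 0.032 and 0.038 m and angle between the z axis of ring_small and the z axis of balance, either way round below 0.12 rad), for 0.2 s.
At the end, for the whole second after the job is handed in: All three rings are round the spindle (centres within 6 mm of its axis), flat (within 0.12 rad) and stacked large, medium, small from the pan up (centres 7, 21 and 35 mm above the pan, each within 3 mm), released by the gripper and at rest (under 0.02 m/s) (all of step 3 and linear speed of each of ring_large, ring_medium, ring_small below 0.02 m/s and contact force between each of ring_large, ring_medium, ring_small and the arm below 0.1 N and contact force between each of ring_large, ring_medium, ring_small and the fingers below 0.1 N); the robot touches nothing.
It fails at once if a ring dropped down the spindle (faster than 0.7 m/s, a fall of 25 mm, while round it) ((horizontal distance between ring_large and spindle_foot below 0.012 m and z of ring_large in the frame of spindle_foot below 0.055 m and linear speed of ring_large above 0.7 m/s) or (horizontal distance between ring_medium and spindle_foot below 0.012 m and z of ring_medium in the frame of spindle_foot below 0.055 m and linear speed of ring_medium above 0.7 m/s) or (horizontal distance between ring_small and spindle_foot below 0.012 m and z of ring_small in the frame of spindle_foot below 0.055 m and linear speed of ring_small above 0.7 m/s)).
It fails at once if the jar moved more than 30 mm or tipped (distance of powder_jar from where it was at the start of the episode above 0.03 m or angle between powder_jar's own z axis and vertical above 0.35 rad).
It fails at once if the beaker moved more than 30 mm or tipped (distance of beaker from where it was at the start of the episode above 0.03 m or angle between beaker's own z axis and vertical above 0.35 rad).
It fails at once if the lid moved more than 30 mm or tipped (distance of jar_lid from where it was at the start of the episode above 0.03 m or angle between jar_lid's own z axis and vertical above 0.35 rad).
It also fails if it takes over 64 s, if anything falls off the work surface, if the arm or the gripper's body presses on something with over 40 N, if the wrist force passes 120 N, or if a joint passes its speed limit or range.

### The arm

A 6-joint arm with a two-finger parallel gripper is mounted at the origin on the work surface. World frame = base frame: x ahead of the robot, y to its left, z up, the work surface at z = 0. Lengths are in m, angles in rad, forces in N, time in s.
With the tool pointing down it reaches from about 0.3 to 0.95 m from the base axis. Payload 3.1 kg.
Tool frame: the origin (TCP) lies at the very end of the fingers, on their centre line; the grasp point (between the pads) lies robot.pinch_z behind it (robot.pinch_z is the distance from the TCP to the grasp point, in m); z points along the fingers, y is the direction in which the jaws open and shut (so a half turn about z gives the same grasp; the last joint's range is limited). The gripper opens to 85 mm and grips with 20 to 120 N. Pads are 22 mm wide; open, the fingers measure 114 mm over their backs; the gripper's body (76 mm by 85 mm) begins 54 mm behind the grasp point. The pads swing forward as they close: fully open they stand 13 mm farther back than shut.
Start: joints at [1.174, 0.308, 1.634, -0, 1.2, -0.07], TCP at [0.201, 0.592, 0.199] pointing down, gripper open.
Joint ranges: [-3.06, 3.06], [-0.79, 1.96], [0.05, 2.63], [-1.19, 4.34], [0.05, 2.64], [-2.94, 2.94]. Speed limits (rad/s): [2.79, 2.79, 3.14, 3.14, 3.14, 3.14].

### API

Orientations are given as a 3x3 rotation matrix whose columns are the frame's x, y, z axes.
In Python, from station import robot gives the robot as it stands.
- The arm moves only by the tool move_arm, never from a script. Its argument "deltas" is a list of rows, each an object with "xyz": the shift along the world's x, y, z in cm, a list of three; "turn": the turn, a rotation vector about the world's x, y, z in degrees, a list of three; "hand": the finger opening in cm, from 0 to 8.54. In form: [{"xyz": [x, y, z], "turn": [wx, wy, wz], "hand": hand}, ...]. A call has 1 to 12 rows; each row is the pose to reach, as a shift and turn from the pose commanded when the call began; what a row does not reach only later rows make up. A row lasts 1/8 s, in which the tool goes at most 62.5 mm and 10.7 degrees, less where a joint would pass 70% of its speed; a pose out of reach is approached as far as the arm can. A call with a gripper value outside its range is refused whole. The fingers move at their own pace and stop on an object; "newtons" is the grip in N (left out, the last holds). Time passes only in rows, so rows that repeat a pose let the fingers close. It gives the time, the measured TCP pose, the force and the opening at its end, in the units of the state.
- robot.sense(): the state, without advancing time (a new reading comes with each control period).
- robot.read_camera(name): name is "side" or "top" or "wrist"; returns a dict with "image" (384x512x3 uint8, red, green, blue), "fov_y" (degrees; the focal length in pixels is half the picture's height over the tangent of half this angle, whatever the lens; pixels are square), "cx", "cy" (the principal point, pixels), "k1" (the pictures are not rectified: a ray, as slopes to the right and down, at radius r is drawn at 1 + k1 r^2 times it, then the intrinsics apply), "xyz" and "attitude" of the camera in the world. Camera axes: x right, y down, z forward; pixel columns grow to the right and rows downward; lengths in m; the calibration is good to about 2 mm. A picture is of the moment at which its call begins. There is no depth.
- robot.sign_off(): hands the job in, once; it reports no verdict.
The state is a dict: "clock": time; "qpos": joint angles; "joint_vel": joint speeds; "effort": joint torques, N m; "eef_pos": TCP position; "orientation": TCP orientation; "ft_force": force on the tool from outside, world axes, zero at the start; "ft_torque": the same for the moment, N m; "opening": opening from 0.0 (shut) to 1.0 (fully open).
Only numpy, scipy, OpenCV 4.12 (cv2) and the standard library are available. Lean on these libraries where they do the work, as an engineer would, in place of code of your own. Each camera call takes 0.05 s, during which the arm holds its last target.

## Working session

There is one attempt and no reset: what is moved stays moved. The work goes in short steps, Python scripts to look and compute and a tool call to move; the robot and the scene stay as the last step left them, time stands still between calls to the robot, and variables do not carry over. Pictures are saved under pics/ and viewed, and the job is handed in when it is done.

Besides the shell and the picture viewer there is one more tool, called after "Request:" by a JSON object that holds its "fn" and its "kwargs". move_arm: Moves the arm, as the interface text tells. Its arguments: {"type":"object","properties":{"deltas":{"type":"array"},"newtons":{"type":"number"}},"required":["deltas"]}

```bash
ls; mkdir -p pics
python3 - <<'E'
from station import robot
import cv2
s=robot.sense()
print(s['clock'],s['eef_pos'],s['orientation'],s['opening'],s['ft_force'],robot.pinch_z)
for n in ['top','side','wrist']:
    c=robot.read_camera(n)
    cv2.imwrite(f'pics/{n}0.png',c['image'][:,:,::-1])
    print(n,c['fov_y'],c['cx'],c['cy'],c['k1'],c['xyz'],c['attitude'])
E
```

```text
pics
0.0 [0.20031269 0.59109059 0.19774815] [[-9.47074144e-01  3.21013577e-01 -9.21354715e-04]
 [ 3.21014834e-01  9.47071877e-01 -2.08228502e-03]
 [ 2.04147378e-04 -2.26784683e-03 -9.99997408e-01]] 1.001213295244986 [-0.3133223   0.2225766   0.02548519] 0.0187
top 51.37045101982302 252.85521053909878 198.28904027535918 -0.123434443772028 [ 0.35639458 -0.07907637  1.05433304] [[ 0.19245683 -0.95996266  0.20354868]
 [-0.98130407 -0.18861742  0.0382856 ]
 [ 0.00164009 -0.20711148 -0.97831597]]
side 44.86530360520079 257.42793389590383 202.1505181647649 -0.0008998778714583871 [ 0.12019217 -0.65303614  0.74457785] [[ 0.80359502 -0.36821373  0.46760422]
 [-0.59492631 -0.51972313  0.61314807]
 [ 0.01725519 -0.77091278 -0.63670695]]
wrist 60.21313958601951 256.7190075099027 193.47986027477876 0.0052265550808026535 [0.12369173 0.61809902 0.37261326] [[ 0.32134974  0.89804778  0.30040728]
 [ 0.94695887 -0.3041477  -0.10374524]
 [-0.0018      0.31781185 -0.94815209]]
```

View pics/top0.png

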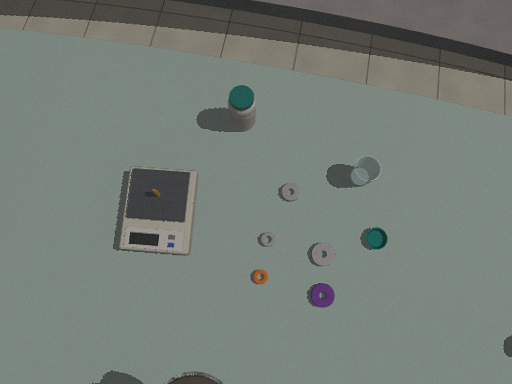

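View pics/side0.png

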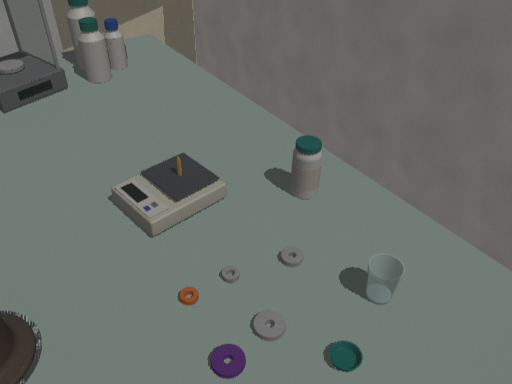

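View pics/wrist0.png

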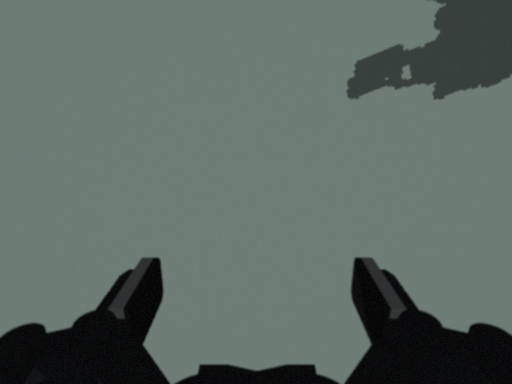

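```bash
cat > h.py <<'E'
import numpy as np, cv2
from station import robot
def K(c):
    f=c['image'].shape[0]/2/np.tan(np.radians(c['fov_y'])/2)
    return np.array([[f,0,c['cx']],[0,f,c['cy']],[0,0,1.]]), np.array([c['k1'],0,0,0.])
def ray(c,uv):
    k,d=K(c); p=cv2.undistortPoints(np.array([[uv]],float),k,d)[0,0]
    return np.array(c['xyz']), np.array(c['attitude'])@np.array([p[0],p[1],1.])
def onplane(c,uv,z):
    o,v=ray(c,uv); return o+v*(z-o[2])/v[2]
def proj(c,P):
    R=np.array(c['attitude']);k,d=K(c)
    r,_=cv2.Rodrigues(R.T); t=-R.T@np.array(c['xyz'])
    return cv2.projectPoints(np.array(P,float).reshape(-1,1,3),r,t,k,d)[0][:,0]
def tri(rs):
    A=np.zeros((3,3));b=np.zeros(3)
    for o,v in rs:
        v=v/np.linalg.norm(v);M=np.eye(3)-np.outer(v,v);A+=M;b+=M@o
    return np.linalg.solve(A,b)
E
python3 - <<'E'
from h import *
for n in ['top','side']:
    c=robot.read_camera(n); im=c['image'].astype(int)
    np.save(f'pics/{n}.npy',c['image'])
    m=((im[:,:,0]-im[:,:,1])>3).astype(np.uint8)
    hsv=cv2.cvtColor(c['image'],cv2.COLOR_RGB2HSV)
    k,l,st,ce=cv2.connectedComponentsWithStats(m)
    for i in range(1,k):
        if 60<st[i,4]<3000 :
            # filled
            cn=cv2.findContours((l==i).astype(np.uint8),cv2.RETR_EXTERNAL,cv2.CHAIN_APPROX_NONE)[0]
            f=np.zeros_like(m);cv2.drawContours(f,cn,-1,1,-1)
            mm=cv2.moments(f,True);u=(mm['m10']/mm['m00'],mm['m01']/mm['m00'])
            print(n,st[i],np.round(u,1),np.round(onplane(c,u,.007),4), c['image'][l==i].mean(0).round())
    im2=c['image']
    if n=='top': cr=im2[140:320,110:400]
    else: cr=im2[130:384,100:420]
    cv2.imwrite(f'pics/{n}_crop.png',cv2.resize(cr[:,:,::-1],None,fx=2.3,fy=2.3,interpolation=cv2.INTER_CUBIC))
E
```

```text
top [242  13  19  14  64] [253.  19.] [1.1232 0.069  0.007 ] [76. 71. 66.]
top [301  23  29  13  93] [313.9  28.7] [ 1.1267 -0.1187  0.007 ] [78. 74. 68.]
top [329  26  28  19  96] [340.7  34.1] [ 1.1252 -0.2015  0.007 ] [77. 73. 67.]
top [378  41  30  14  80] [393.3  46.5] [ 1.1188 -0.3657  0.007 ] [76. 71. 66.]
top [436  51  26  11  76] [449.8  56.1] [ 1.1289 -0.5457  0.007 ] [78. 73. 68.]
top [457  58  19  13  65] [465.8  63. ] [ 1.1177 -0.5987  0.007 ] [78. 73. 68.]
top [239 101  17  27 170] [248.7 116.5] [0.8032 0.0188 0.007 ] [110. 105. 100.]
top [ 120  171   78   84 1792] [160.7 229.9] [0.4428 0.1857 0.007 ] [147. 142. 133.]
top [282 183  18  17 116] [290.8 191.5] [ 0.6123 -0.1348  0.007 ] [125. 120. 121.]
top [261 233  14  13  65] [267.1 239. ] [ 0.4742 -0.096   0.007 ] [125. 120. 121.]
top [312 243  22  23 239] [322.4 253.9] [ 0.4633 -0.2456  0.007 ] [129. 124. 126.]
top [253 269  16  16 162] [260.2 276.4] [ 0.3752 -0.0966  0.007 ] [148.  90.  50.]
top [310 283  25  25 428] [322.1 295.1] [ 0.3584 -0.2625  0.007 ] [ 88.  54. 108.]
top [171 375  46   9 238] [193.8 380.3] [0.08
[... 1615 characters left out ...]
0.0789  0.007 ] [105. 101.  98.]
side [296 167  25  25 377] [309.1 179.7] [0.8295 0.0532 0.007 ] [108. 103.  96.]
side [429 178  18  28 113] [436.1 194.3] [ 1.0555 -0.1829  0.007 ] [106. 102. 100.]
side [497 205  11  17  61] [502.5 212.7] [ 1.1297 -0.324   0.007 ] [105. 101.  99.]
side [481 220  16  16  71] [488.5 227.4] [ 1.0524 -0.3346  0.007 ] [106. 102. 100.]
side [496 230  16  20  84] [504.3 239.6] [ 1.045  -0.3797  0.007 ] [105. 101.  99.]
side [179 286  20  20 302] [188.6 295.6] [ 0.3752 -0.0988  0.007 ] [127.  77.  46.]
side [   0  313   36   71 2033] [ 15.  348.4] [ 0.0644 -0.0219  0.007 ] [56. 49. 43.]
side [210 344  36  35 943] [227.7 360.5] [ 0.3584 -0.2645  0.007 ] [72. 43. 90.]
```

View pics/side_crop.png

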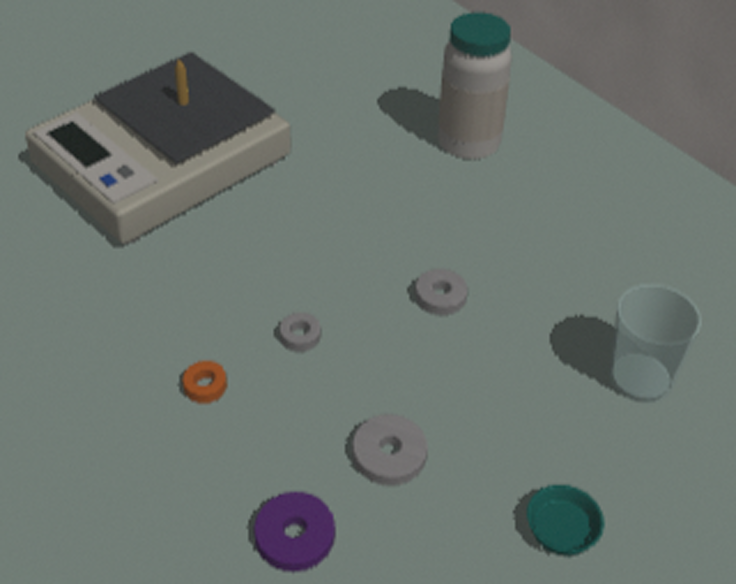

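View pics/top_crop.png

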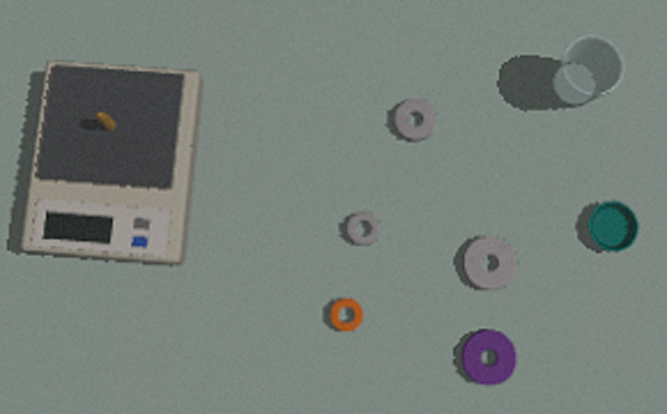

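Run:
```python
from h import *
c=robot.read_camera('side'); im=cv2.GaussianBlur(c['image'],(3,3),0).astype(int)
for (u,v,r) in [(269,325,30),(292,257,22),(231,274,18)]:
    d=(im[:,:,0]-im[:,:,1])
    m=(d>-5).astype(np.uint8)
    w=np.zeros_like(m);cv2.circle(w,(u,v),r,1,-1);m&=w
    cn=max(cv2.findContours(m,cv2.RETR_EXTERNAL,cv2.CHAIN_APPROX_NONE)[0],key=cv2.contourArea)
    h=cv2.convexHull(cn);f=np.zeros_like(m);cv2.drawContours(f,[h],-1,1,-1)
    mm=cv2.moments(f,True);uu=(mm['m10']/mm['m00'],mm['m01']/mm['m00'])
    print(cv2.boundingRect(h),np.round(uu,1),np.round(onplane(c,uu,.007),4), d[v+r+3,u],d[v-3:v+3,u])
c2=robot.read_camera('top')
# spindle mask
for cc,roi in ((c,(170,150,20,40)),(c2,(145,180,25,25))):
    x,y,w,h=roi; p=cc['image'][y:y+h,x:x+w].astype(int)
    m=((p[:,:,0]-p[:,:,2])>18); ys,xs=np.nonzero(m); print(xs.min()+x,xs.max()+x,ys.min()+y,ys.max()+y)
    for yy in np.unique(ys): print(yy+y, xs[ys==yy].min()+x, xs[ys==yy].max()+x)
```

```text
(252, 310, 34, 31) [268.6 325. ] [ 0.4624 -0.2477  0.007 ] -11 [ -2  -7 -10 -11  -8  -3]
(280, 247, 23, 20) [291.1 256.4] [ 0.6111 -0.1351  0.007 ] -12 [-1 -3 -6 -5 -1  2]
(221, 266, 18, 17) [229.9 273.8] [ 0.4743 -0.099   0.007 ] -11 [ 0 -2 -7 -8 -5  0]
176 181 156 175
156 177 178
157 177 179
158 177 179
159 176 180
160 176 180
161 176 180
162 176 180
163 176 180
164 177 180
165 177 181
166 177 181
167 177 181
168 177 181
169 177 181
170 177 181
171 177 181
172 177 181
173 178 181
174 178 181
175 178 180
152 160 188 196
188 153 154
189 152 156
190 152 157
191 152 158
192 153 159
193 154 160
194 155 160
195 156 159
196 158 159
```

Run:
```python
from h import *
s=robot.sense();R=s['orientation'];t=s['eef_pos']
w=robot.read_camera('wrist')
Rc=R.T@w['attitude'];tc=R.T@(np.array(w['xyz'])-t);print('cam in tool',tc.round(4),Rc.round(3).tolist())
for d in [0,.005,.010,.013]:
  print(d,proj(w,[t+R@np.array([x,y,-d]) for y in(-.0425,.0425) for x in (-.011,.011)]).round(1).tolist())
for h in [0,.03,.06,.1,.15]: print('below',h,proj(w,[t+R@np.array([0,0,h])]).round(1))
c=robot.read_camera('side');c2=robot.read_camera('top')
tip=tri([ray(c,(178.2,156)),ray(c2,(153.3,188.6))]);ft=tri([ray(c,(179.3,175.3)),ray(c2,(158.6,195.6))])
print(tip,ft)
for z,a,b in((.12,(178.2,155.6),(153.2,188.2)),(.068,(179.4,175.2),(158.6,196))): print(onplane(c,a,z),onplane(c2,b,z))
for p in [(.462,.186)]: pass
print('lid',onplane(c2,(376,238),.008),'beaker',onplane(c2,(360,177),.0),'jar cap',onplane(c2,(241,98),.15))
```

```text
cam in tool [ 0.0813  0.0005 -0.1747] [[-0.0, -0.948, -0.318], [1.0, -0.0, 0.0], [-0.0, -0.318, 0.948]]
0 [[183.6, 247.7], [180.8, 213.0], [328.0, 247.7], [330.6, 212.9]]
0.005 [[181.7, 251.8], [178.9, 216.4], [329.7, 251.8], [332.5, 216.3]]
0.01 [[179.8, 256.2], [176.8, 219.9], [331.6, 256.1], [334.5, 219.9]]
0.013 [[178.6, 258.9], [175.5, 222.1], [332.8, 258.8], [335.8, 222.1]]
below 0 [[255.7 230.6]]
below 0.03 [[255.9 211.5]]
below 0.06 [[255.9 196.7]]
below 0.1 [[256.  181.6]]
below 0.15 [[256.1 167.5]]
[0.52843718 0.19922796 0.11814695] [0.52382544 0.19700186 0.06413417]
[0.52832937 0.19810907 0.12      ] [0.52875489 0.1992731  0.12      ]
[0.52290789 0.19203096 0.068     ] [0.52120117 0.19607893 0.068     ]
lid [ 0.53129679 -0.38031511  0.008     ] beaker [ 0.6916243  -0.31622102  0.        ] jar cap [0.78701763 0.03366382 0.15      ]
```

Run:
```python
from h import *
c=robot.read_camera('wrist')
cv2.imwrite('pics/wrist_b.png',np.clip(cv2.resize(c['image'][230:384,80:440,::-1],None,fx=2.2,fy=2.2,interpolation=cv2.INTER_CUBIC).astype(float)*2.5,0,255))
c=robot.read_camera('top')['image'][170:220,125:200,::-1]
c2=robot.read_camera('side')['image'][140:190,140:215,::-1]
cv2.imwrite('pics/sp.png',np.clip(cv2.resize(np.hstack([c,c2]),None,fx=5,fy=5,interpolation=cv2.INTER_NEAREST).astype(float)*1.7,0,255))
```

```text
[ WARN:0@1.200] global loadsave.cpp:1063 imwrite_ Unsupported depth image for selected encoder is fallbacked to CV_8U.
```

View pics/wrist_b.png

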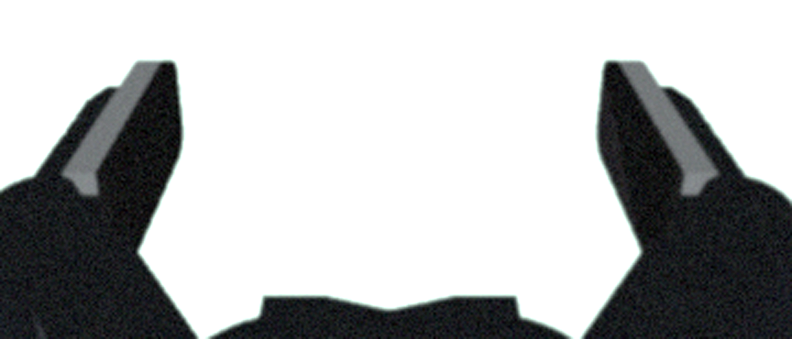

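View pics/sp.png

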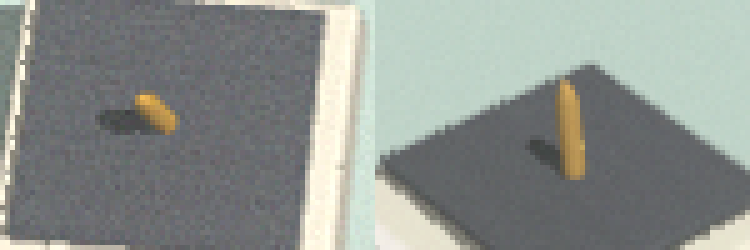

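Request:
{"fn": "move_arm", "kwargs": {"deltas": [{"xyz":[3,-3.6,0],"turn":[0,0,0],"hand":8.5},{"xyz":[6.5,-7.9,0],"turn":[0,0,0],"hand":8.5},{"xyz":[10.2,-12.4,0],"turn":[0,0,0],"hand":8.5},{"xyz":[14,-17,0],"turn":[0,0,0],"hand":8.5},{"xyz":[17.8,-21.6,0],"turn":[0,0,0],"hand":8.5},{"xyz":[21.6,-26.2,0],"turn":[0,0,0],"hand":8.5},{"xyz":[25.4,-30.8,0],"turn":[0,0,0],"hand":8.5},{"xyz":[29,-35.2,0],"turn":[0,0,0],"hand":8.5},{"xyz":[31.5,-38.2,0],"turn":[0,0,0],"hand":8.5},{"xyz":[32.6,-39.5,0],"turn":[0,0,0],"hand":8.5},{"xyz":[32.6,-39.5,0],"turn":[0,0,0],"hand":8.5},{"xyz":[32.6,-39.5,0],"turn":[0,0,0],"hand":8.5}]}}

```text
clock: 2.15
eef_pos: [0.5257, 0.198, 0.1988]
orientation: [[-0.947, 0.32, -0.001], [0.32, 0.947, 0.001], [0.001, 0.0, -1.0]]
ft_force: [-0.5, 0.6, -0.6]
opening: 0.992
```

```bash
cat > shot.py <<'E'
from h import *
import sys
tag=sys.argv[1]
s=robot.sense();print('t',s['clock'],'p',s['eef_pos'].round(4),'y',s['orientation'][:,1].round(4),'z',s['orientation'][:,2].round(4),'F',s['ft_force'].round(1),'op',round(s['opening'],3))
for n in sys.argv[2:]:
    c=robot.read_camera(n);np.save(f'pics/{tag}_{n}.npy',c,allow_pickle=True)
    cv2.imwrite(f'pics/{tag}_{n}.png',np.clip(cv2.resize(c['image'],None,fx=1.5,fy=1.5,interpolation=cv2.INTER_CUBIC)[:,:,::-1]*1.5,0,255).astype(np.uint8))
E
python3 shot.py a wrist side top
```

```text
t 2.15 p [0.5257 0.198  0.1988] y [3.200e-01 9.474e-01 2.000e-04] z [-1.e-03  5.e-04 -1.e+00] F [-0.5  0.6 -0.6] op 0.992
```

View pics/a_wrist.png

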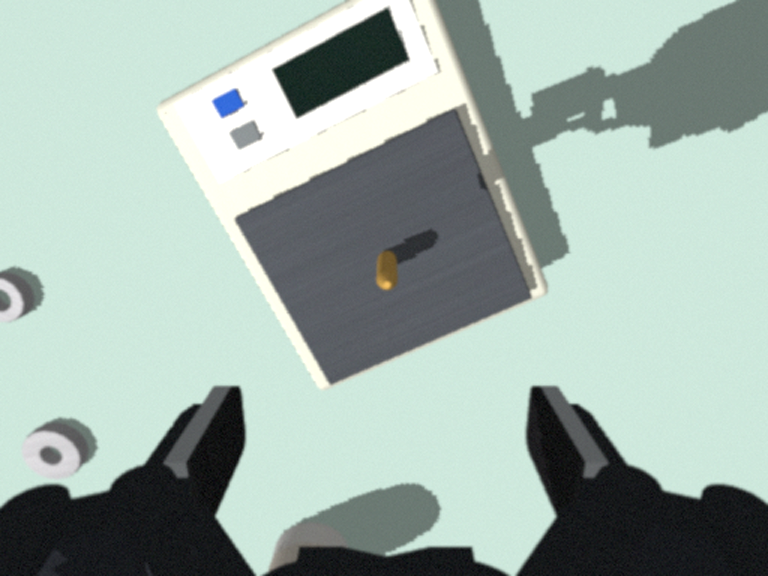

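View pics/a_side.png

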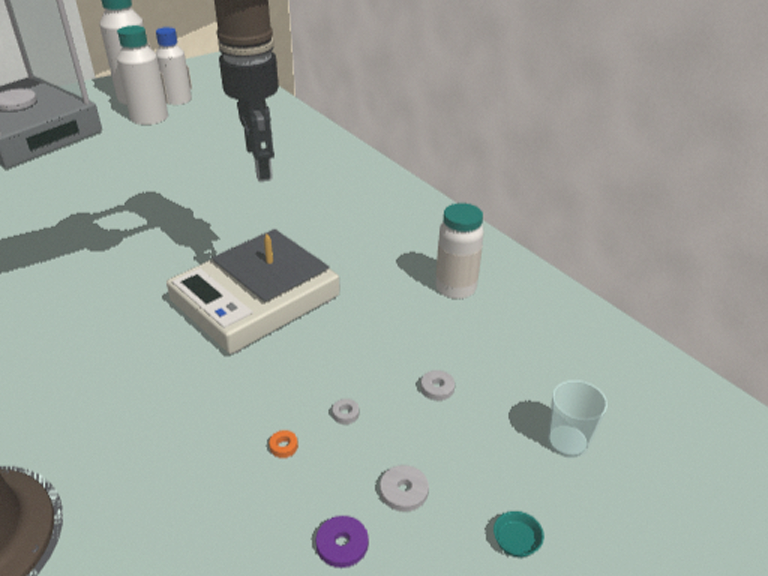

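Run:
```python
from h import *
s=robot.sense();R=s['orientation'];t=s['eef_pos']
L=lambda n:np.load(f'pics/a_{n}.npy',allow_pickle=True).item()
for n in('side','top'):
    c=L(n)
    for d in (0,.013,.03,.045,.06): print(n,d,(proj(c,[t+R@np.array([0,y,-d]) for y in(-.0425,.0425)])*1.5).round(0).tolist())
w=L('wrist');im=w['image']
p=im[155:210,235:285].astype(int);m=(p[:,:,0]-p[:,:,2])>20
ys,xs=np.nonzero(m)
for y in np.unique(ys): print(y+155,xs[ys==y].min()+235,xs[ys==y].max()+235)
for z in(.12,.111,.068): print(z,proj(w,[(.5265,.1975,z)]))
```

```text
side 0 [[266.0, 205.0], [256.0, 177.0]]
side 0.013 [[265.0, 197.0], [255.0, 170.0]]
side 0.03 [[264.0, 187.0], [254.0, 160.0]]
side 0.045 [[263.0, 178.0], [253.0, 151.0]]
side 0.06 [[262.0, 168.0], [252.0, 142.0]]
top 0 [[241.0, 286.0], [194.0, 258.0]]
top 0.013 [[239.0, 284.0], [191.0, 256.0]]
top 0.03 [[236.0, 281.0], [188.0, 253.0]]
top 0.045 [[234.0, 279.0], [185.0, 250.0]]
top 0.06 [[231.0, 276.0], [181.0, 247.0]]
167 257 259
168 255 261
169 253 262
170 252 263
171 252 263
172 252 263
173 252 263
174 251 263
175 251 263
176 251 263
177 251 263
178 251 263
179 251 263
180 251 264
181 251 264
182 251 264
183 251 264
184 251 264
185 251 264
186 251 264
187 251 264
188 251 264
189 251 263
190 252 263
191 253 262
192 254 261
193 256 259
0.12 [[255.67012841 190.24787192]]
0.111 [[255.69729582 186.91502321]]
0.068 [[255.80682125 173.47722312]]
```

View pics/a_top.png

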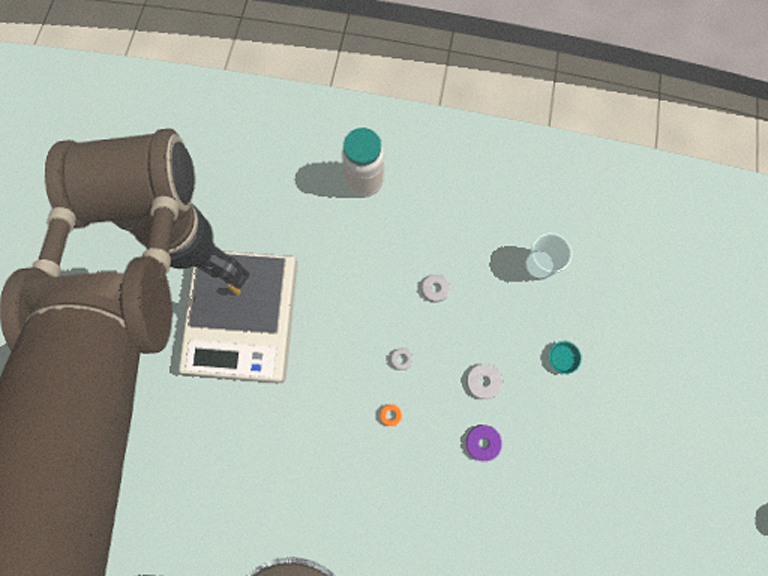

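Run:
```python
from h import *
L=lambda n:np.load(f'pics/a_{n}.npy',allow_pickle=True).item()['image']
a=cv2.resize(L('side')[60:130,130:210],None,fx=6,fy=6,interpolation=cv2.INTER_NEAREST)
b=cv2.resize(L('top')[150:210,120:180],None,fx=6,fy=6,interpolation=cv2.INTER_NEAREST)
f=lambda x:np.clip(255*(x/255.)**.5,0,255).astype(np.uint8)[:,:,::-1]
cv2.imwrite('pics/a_s6.png',f(a));cv2.imwrite('pics/a_t6.png',f(b))
w=cv2.resize(L('wrist')[225:384,90:420],None,fx=2.4,fy=2.4,interpolation=cv2.INTER_NEAREST)
cv2.imwrite('pics/a_w6.png',f(w))
```

```text
(no output)
```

View pics/a_s6.png

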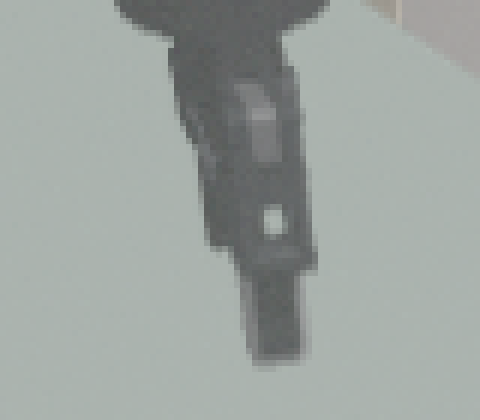

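View pics/a_t6.png

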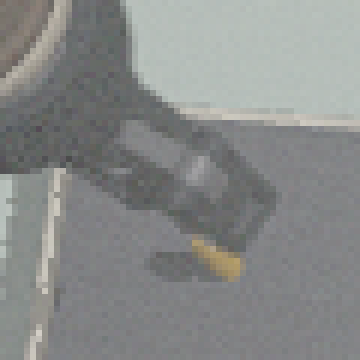

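View pics/a_w6.png

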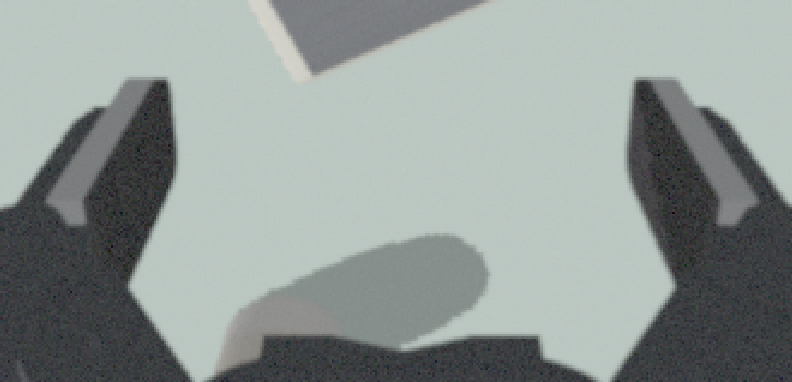

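Run:
```python
from h import *
s=robot.sense();R=s['orientation'];t=s['eef_pos']
L=lambda n:np.load(f'pics/a_{n}.npy',allow_pickle=True).item()
w,sd,tp=L('wrist'),L('side'),L('top')
def rep(nm,rs):
    P=tri(rs); print(nm,P.round(4),'tool',(R.T@(P-t)).round(4))
    for o,v in rs:
        v=v/np.linalg.norm(v);d=P-o;print('   miss',np.linalg.norm(d-v*(d@v)).round(4))
rep('w-s A',[ray(w,(142,258)),ray(sd,(171.9,120.3))])
rep('w-s B',[ray(w,(142,258)),ray(sd,(180.3,119.8))])
# top: tip right corner (272,205)/6, lower (240,250)/6
rep('w-t',[ray(w,(142,258)),ray(tp,(120+240/6,150+250/6))])
rep('w-t2',[ray(w,(142,258)),ray(tp,(120+272/6,150+205/6))])
rep('s-t',[ray(sd,(171.9,120.3)),ray(tp,(120+240/6,150+250/6))])
rep('s-t2',[ray(sd,(180.3,119.8)),ray(tp,(120+272/6,150+205/6))])
```

```text
w-s A [0.5016 0.1537 0.245 ] tool [ 0.0088 -0.0498 -0.046 ]
   miss 0.0003
   miss 0.0003
w-s B [0.5115 0.1483 0.2406] tool [-0.0023 -0.0518 -0.0416]
   miss 0.0073
   miss 0.0073
w-t [0.504  0.1488 0.2365] tool [ 0.0049 -0.0537 -0.0376]
   miss 0.0013
   miss 0.0013
w-t2 [0.5172 0.1426 0.2238] tool [-0.0095 -0.0554 -0.0248]
   miss 0.0063
   miss 0.0063
s-t [0.499  0.1452 0.2499] tool [ 0.0086 -0.0587 -0.0509]
   miss 0.0015
   miss 0.0015
s-t2 [0.5162 0.1387 0.2487] tool [-0.0099 -0.0594 -0.0498]
   miss 0.0023
   miss 0.0023
```

Request:
{"fn": "move_arm", "kwargs": {"deltas": [{"xyz":[-0.6,-4,0],"turn":[0,0,0],"hand":8.5},{"xyz":[-1.3,-9,0],"turn":[0,0,0],"hand":8.5},{"xyz":[-2.1,-14.5,0],"turn":[0,0,0],"hand":8.5},{"xyz":[-2.9,-20,-1],"turn":[0,0,0],"hand":8.5},{"xyz":[-3.7,-25.5,-2],"turn":[0,0,0],"hand":8.5},{"xyz":[-4.5,-31,-3],"turn":[0,0,0],"hand":8.5},{"xyz":[-5.3,-36.5,-4],"turn":[0,0,0],"hand":8.5},{"xyz":[-6,-41.5,-5],"turn":[0,0,0],"hand":8.5},{"xyz":[-6.4,-44.4,-6],"turn":[0,0,0],"hand":8.5},{"xyz":[-6.4,-44.4,-6],"turn":[0,0,0],"hand":8.5},{"xyz":[-6.4,-44.4,-6],"turn":[0,0,0],"hand":8.5}]}}

```text
clock: 3.68
eef_pos: [0.4629, -0.246, 0.1391]
orientation: [[-0.947, 0.32, 0.0], [0.32, 0.947, 0.001], [0.0, 0.001, -1.0]]
ft_force: [0.9, -0.4, 0.6]
opening: 0.992
```

```bash
python3 shot.py b wrist side
```

```text
t 3.675 p [ 0.4629 -0.246   0.1391] y [3.204e-01 9.473e-01 7.000e-04] z [ 1.e-04  7.e-04 -1.e+00] F [ 0.9 -0.4  0.6] op 0.992
```

View pics/b_wrist.png

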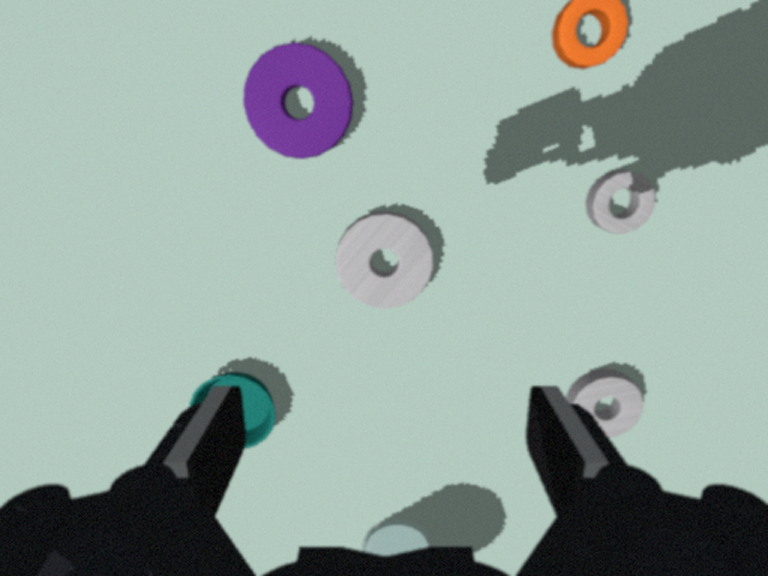

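View pics/b_side.png

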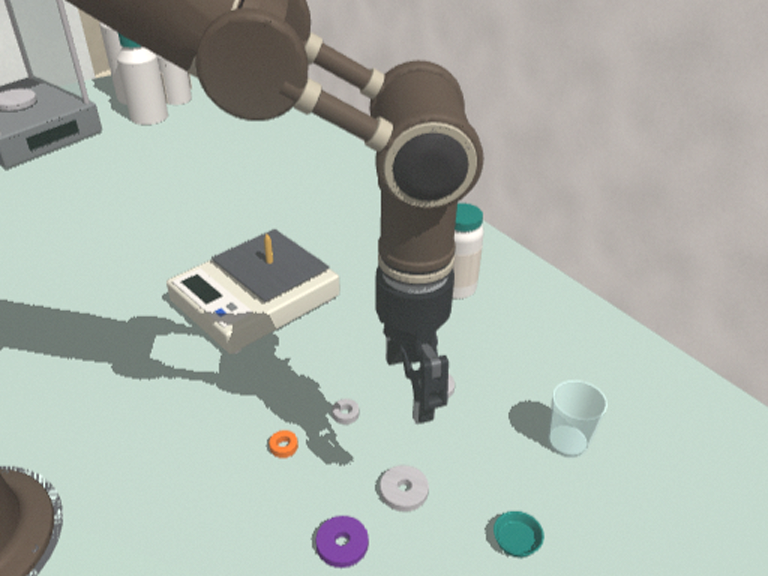

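```bash
cat > ell.py <<'E'
from h import *
def blob(c,seed,mask):
    k,l,st,ce=cv2.connectedComponentsWithStats(mask.astype(np.uint8))
    i=l[seed[1],seed[0]]
    f=(l==i).astype(np.uint8)
    cn=max(cv2.findContours(f,cv2.RETR_EXTERNAL,cv2.CHAIN_APPROX_NONE)[0],key=cv2.contourArea)
    return cn
E
python3 - <<'E'
from ell import *
w=np.load('pics/b_wrist.npy',allow_pickle=True).item()
im=w['image'].astype(int); d=im[:,:,0]-im[:,:,1]
def und(z,P): return proj(w,P)
a=np.linspace(0,2*np.pi,60)
for nm,seed,m,ctr,r in (('large',(240,185),d>-4,(.463,-.2465),.031),('small',(398,142),d>-4,(.4742,-.0975),.019),('purple',(178,60),(im[:,:,2]-im[:,:,1])>20,(.3584,-.2635),.031),('orange',(378,25),d>20,(.3752,-.0977),.019)):
    cn=blob(w,seed,m); h=cv2.convexHull(cn)
    f=np.zeros(im.shape[:2],np.uint8);cv2.drawContours(f,[h],-1,1,-1);mm=cv2.moments(f,True)
    u=(mm['m10']/mm['m00'],mm['m01']/mm['m00'])
    P=np.concatenate([[(ctr[0]+r*np.cos(t),ctr[1]+r*np.sin(t),z) for t in a] for z in(0,.014)])
    hp=cv2.convexHull(proj(w,P).astype(np.float32))
    pm=cv2.moments(hp)
    print(nm,cv2.boundingRect(h),mm['m00'],np.round(u,1),onplane(w,u,.007).round(4),'pred',pm['m00'],(pm['m10']/pm['m00'],pm['m01']/pm['m00']),cv2.boundingRect(hp))
E
```

```text
large (224, 141, 65, 64) 3311.0 [256.1 172.6] [ 0.4634 -0.246   0.007 ] pred 3450.7155394679867 (255.47231670181168, 172.22993700283328) (222, 138, 67, 68)
small (391, 113, 46, 42) 1505.0 [413.4 133.7] [ 0.4749 -0.0969  0.007 ] pred 1662.82618098706 (413.36439636895244, 132.95423017781016) (388, 111, 50, 45)
purple (162, 28, 73, 78) 4434.0 [198.1  66.6] [ 0.3576 -0.2631  0.007 ] pred 4569.756292413673 (196.93192140690925, 66.04431012849393) (159, 26, 76, 80)
orange (368, 0, 51, 46) 1928.0 [392.7  20.9] [ 0.3766 -0.0967  0.007 ] pred 2196.7440043276792 (392.1059250338106, 18.546620728018443) (365, -9, 54, 55)
```

Request:
{"fn": "move_arm", "kwargs": {"deltas": [{"xyz":[0.05,0,-2],"turn":[0,0,0],"hand":8.2},{"xyz":[0.05,0,-4.5],"turn":[0,0,0],"hand":8.2},{"xyz":[0.05,0,-7],"turn":[0,0,0],"hand":8.2},{"xyz":[0.05,0,-9.5],"turn":[0,0,0],"hand":8.2},{"xyz":[0.05,0,-11],"turn":[0,0,0],"hand":8.2},{"xyz":[0.05,0,-12],"turn":[0,0,0],"hand":8.2},{"xyz":[0.05,0,-12],"turn":[0,0,0],"hand":8.2},{"xyz":[0.05,0,-12],"turn":[0,0,0],"hand":8.2}]}}

```text
clock: 4.78
eef_pos: [0.4639, -0.2475, 0.0198]
orientation: [[-0.947, 0.321, 0.001], [0.321, 0.947, -0.001], [-0.002, -0.0, -1.0]]
ft_force: [-0.2, -0.4, 0.4]
opening: 0.961
```

```bash
python3 shot.py c wrist side
```

```text
t 4.775 p [ 0.4639 -0.2475  0.0198] y [ 3.209e-01  9.471e-01 -4.000e-04] z [ 1.4e-03 -9.0e-04 -1.0e+00] F [-0.2 -0.4  0.4] op 0.961
```

View pics/c_wrist.png

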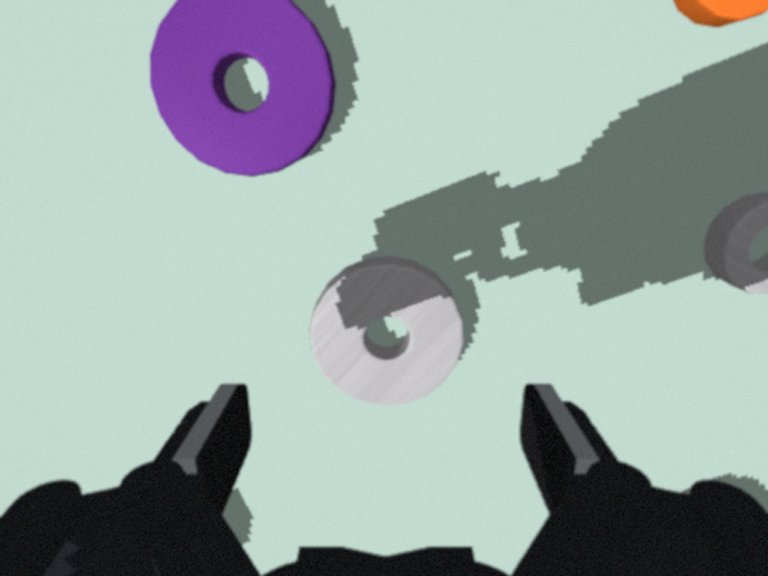

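View pics/c_side.png

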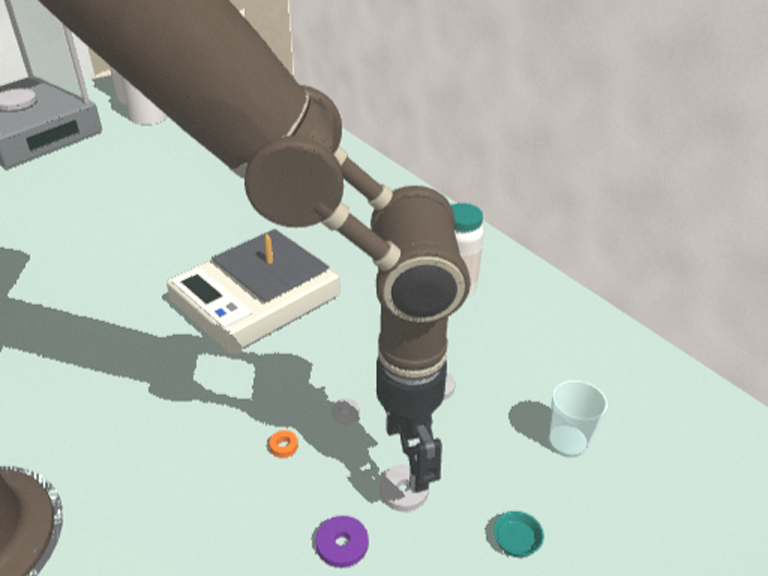

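Request:
{"fn": "move_arm", "kwargs": {"deltas": [{"xyz":[0,0,-0.6],"turn":[0,0,0],"hand":7.8},{"xyz":[0,0,-1.3],"turn":[0,0,0],"hand":7.8},{"xyz":[0,0,-1.8],"turn":[0,0,0],"hand":7.8},{"xyz":[0,0,-2],"turn":[0,0,0],"hand":7.8},{"xyz":[0,0,-2.2],"turn":[0,0,0],"hand":7.8}]}}

```text
clock: 5.5
eef_pos: [0.4631, -0.2471, -0.0033]
orientation: [[-0.947, 0.321, -0.0], [0.321, 0.947, 0.0], [0.0, 0.0, -1.0]]
ft_force: [1.0, 0.5, -0.2]
opening: 0.91
```

Request:
{"fn": "move_arm", "kwargs": {"deltas": [{"xyz":[0,0,-0.2],"turn":[0,0,0],"hand":7.8},{"xyz":[0,0,-0.4],"turn":[0,0,0],"hand":7.8},{"xyz":[0,0,-0.6],"turn":[0,0,0],"hand":7.8}]}}

```text
clock: 5.88
eef_pos: [0.4633, -0.2471, -0.0091]
orientation: [[-0.947, 0.321, 0.0], [0.321, 0.947, -0.0], [-0.0, -0.0, -1.0]]
ft_force: [0.1, -0.2, 0.7]
opening: 0.91
```

Request:
{"fn": "move_arm", "kwargs": {"deltas": [{"xyz":[0,0,-0.2],"turn":[0,0,0],"hand":7.8},{"xyz":[0,0,-0.4],"turn":[0,0,0],"hand":7.8},{"xyz":[0,0,-0.6],"turn":[0,0,0],"hand":7.8}]}}

```text
clock: 6.25
eef_pos: [0.4632, -0.2471, -0.0152]
orientation: [[-0.947, 0.321, -0.0], [0.321, 0.947, 0.0], [0.0, 0.0, -1.0]]
ft_force: [0.8, 0.3, -0.7]
opening: 0.913
```

```bash
python3 shot.py d wrist side
```

```text
t 6.25 p [ 0.4632 -0.2471 -0.0152] y [0.321  0.9471 0.    ] z [-0.  0. -1.] F [ 0.8  0.3 -0.7] op 0.913
```

View pics/d_wrist.png

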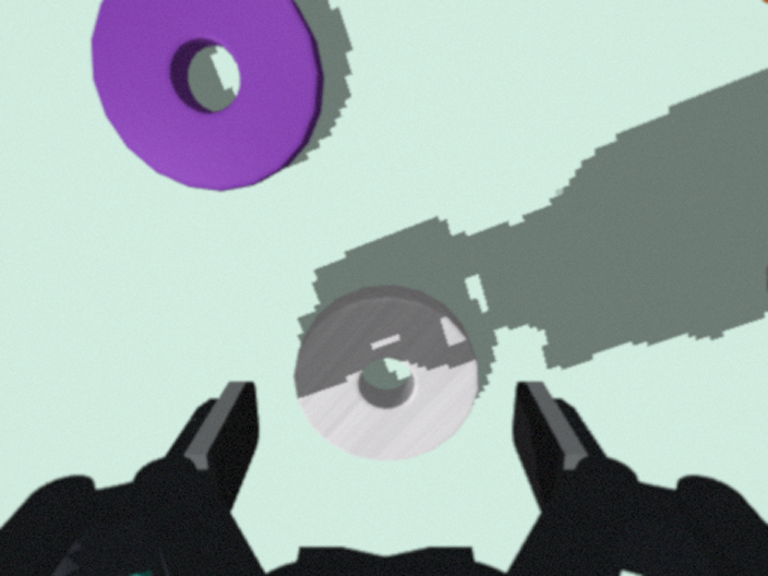

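View pics/d_side.png

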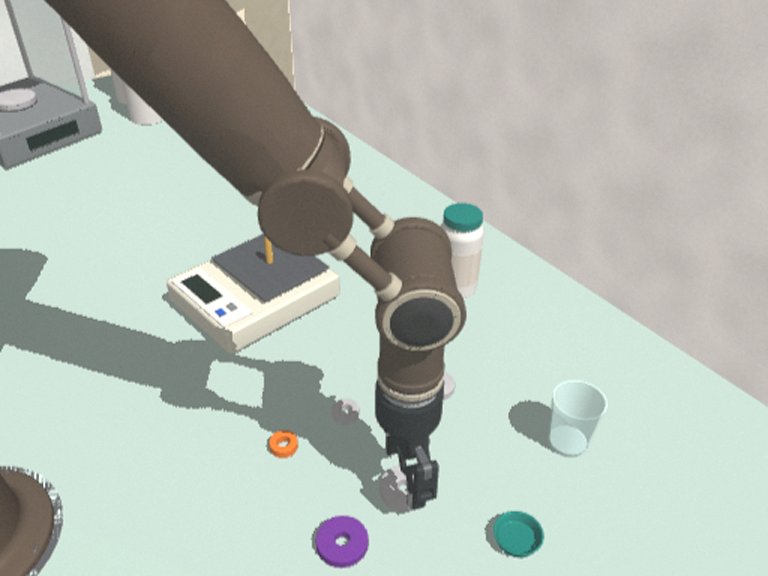

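Request:
{"fn": "move_arm", "kwargs": {"deltas": [{"xyz":[0,0,-0.4],"turn":[0,0,0],"hand":7.2},{"xyz":[0,0,-0.8],"turn":[0,0,0],"hand":7.2},{"xyz":[0,0,-1.2],"turn":[0,0,0],"hand":7.2},{"xyz":[0,0,-1.4],"turn":[0,0,0],"hand":7.2}]}}

```text
clock: 6.85
eef_pos: [0.4629, -0.2469, -0.0295]
orientation: [[-0.947, 0.321, -0.001], [0.321, 0.947, 0.0], [0.001, 0.0, -1.0]]
ft_force: [0.2, 0.0, 0.6]
opening: 0.842
```

Request:
{"fn": "move_arm", "kwargs": {"deltas": [{"xyz":[0,0,-0.2],"turn":[0,0,0],"hand":7.0},{"xyz":[0,0,-0.2],"turn":[0,0,0],"hand":7.0},{"xyz":[0,0,-0.2],"turn":[0,0,0],"hand":7.0}]}}

```text
clock: 7.22
eef_pos: [0.4632, -0.2472, -0.0309]
orientation: [[-0.947, 0.321, 0.0], [0.321, 0.947, -0.0], [-0.0, -0.0, -1.0]]
ft_force: [-0.5, -0.1, -0.0]
opening: 0.82
```

```bash
python3 shot.py e wrist side
```

```text
t 7.225 p [ 0.4632 -0.2472 -0.0309] y [ 0.3211  0.9471 -0.    ] z [ 2.e-04 -1.e-04 -1.e+00] F [-0.5 -0.1 -0. ] op 0.82
```

View pics/e_wrist.png

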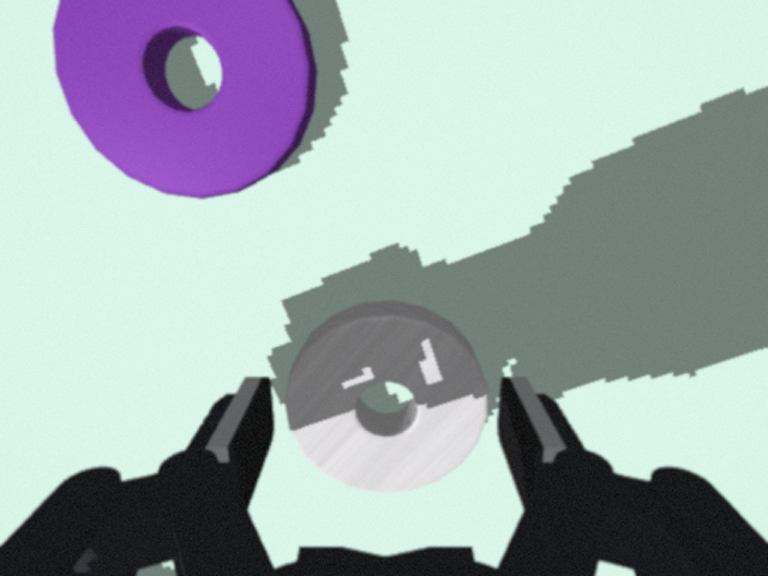

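View pics/e_side.png

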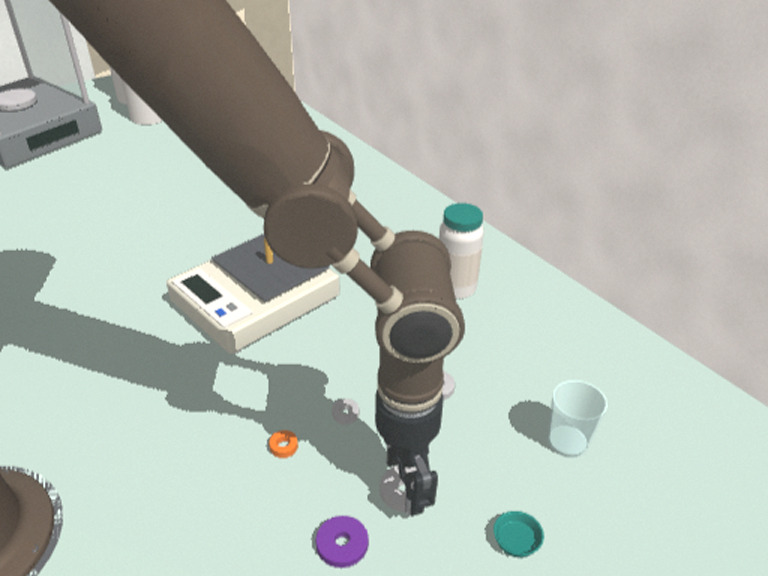

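Request:
{"fn": "move_arm", "kwargs": {"deltas": [{"xyz":[0,0,-0.2],"turn":[0,0,0],"hand":7.0},{"xyz":[0,0,-0.4],"turn":[0,0,0],"hand":6.8},{"xyz":[0,0,-0.4],"turn":[0,0,0],"hand":6.4},{"xyz":[0,0,-0.4],"turn":[0,0,0],"hand":6.0},{"xyz":[0,0,-0.4],"turn":[0,0,0],"hand":5.5},{"xyz":[0,0,-0.4],"turn":[0,0,0],"hand":5.5}], "newtons": 50}}

```text
clock: 8.07
eef_pos: [0.4631, -0.2469, -0.0346]
orientation: [[-0.947, 0.321, -0.0], [0.321, 0.947, 0.0], [0.0, 0.0, -1.0]]
ft_force: [-1.3, 1.1, 5.5]
opening: 0.693
```

```bash
python3 shot.py f wrist
```

```text
t 8.075 p [ 0.4631 -0.2469 -0.0346] y [3.212e-01 9.470e-01 3.000e-04] z [-2.e-04  4.e-04 -1.e+00] F [-1.3  1.1  5.5] op 0.693
```

View pics/f_wrist.png

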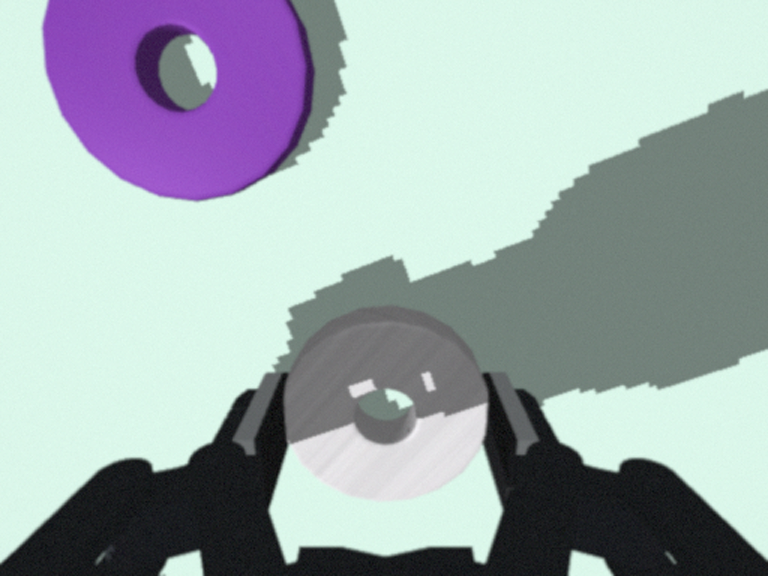

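Run:
```python
from h import *
s=robot.sense();R=s['orientation'];t=s['eef_pos']
w=np.load('pics/f_wrist.npy',allow_pickle=True).item()
a=onplane(w,(257.7,333),.014);b=onplane(w,(257.7,214.5),.014);print(a,b,np.linalg.norm(a-b),(a+b)/2,'tool',(R.T@((a+b)/2-t)).round(4))
l=onplane(w,(190,270),.014);r=onplane(w,(325.3,270),.014);print((l+r)/2,np.linalg.norm(l-r))
# hole
a=onplane(w,(257,259),.014);b=onplane(w,(257,295),.014);print(a,b,np.linalg.norm(a-b))
cv2.imwrite('pics/f_h.png',np.clip(cv2.resize(w['image'][205:345,180:340],None,fx=5,fy=5,interpolation=cv2.INTER_CUBIC)[:,:,::-1]*1.7,0,255).astype(np.uint8)[:600])
```

```text
[ 0.49171971 -0.25557986  0.014     ] [ 0.43518818 -0.23644532  0.014     ] 0.059682032820488694 [ 0.46345395 -0.24601259  0.014     ] tool [ 0.      0.001  -0.0486]
[ 0.45984308 -0.24480935  0.014     ] 0.05891361258396376
[ 0.45463666 -0.24334613  0.014     ] [ 0.47186634 -0.24919076  0.014     ] 0.018193999638555673
```

View pics/f_h.png

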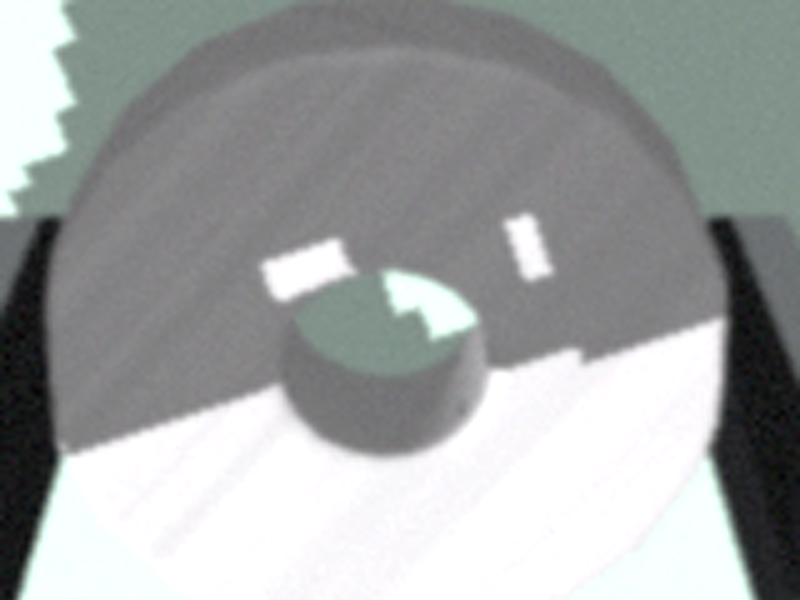

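Request:
{"fn": "move_arm", "kwargs": {"deltas": [{"xyz":[0,0,0.5],"turn":[0,0,0],"hand":5.5},{"xyz":[0,0,1.5],"turn":[0,0,0],"hand":5.5},{"xyz":[0,0,3],"turn":[0,0,0],"hand":5.5},{"xyz":[0,0,3],"turn":[0,0,0],"hand":5.5}]}}

```text
clock: 8.62
eef_pos: [0.4648, -0.2482, -0.0032]
orientation: [[-0.947, 0.321, 0.004], [0.321, 0.947, -0.002], [-0.004, -0.001, -1.0]]
ft_force: [0.6, 0.5, -2.4]
opening: 0.69
```

```bash
python3 shot.py g wrist side
```

```text
t 8.625 p [ 0.4648 -0.2482 -0.0032] y [ 0.321   0.9471 -0.0011] z [ 0.0036 -0.0023 -1.    ] F [ 0.6  0.5 -2.4] op 0.69
```

View pics/g_wrist.png

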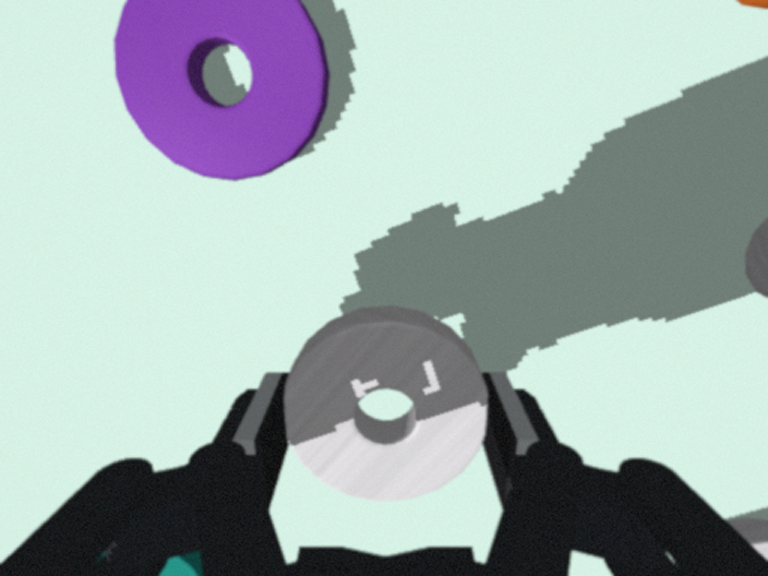

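View pics/g_side.png

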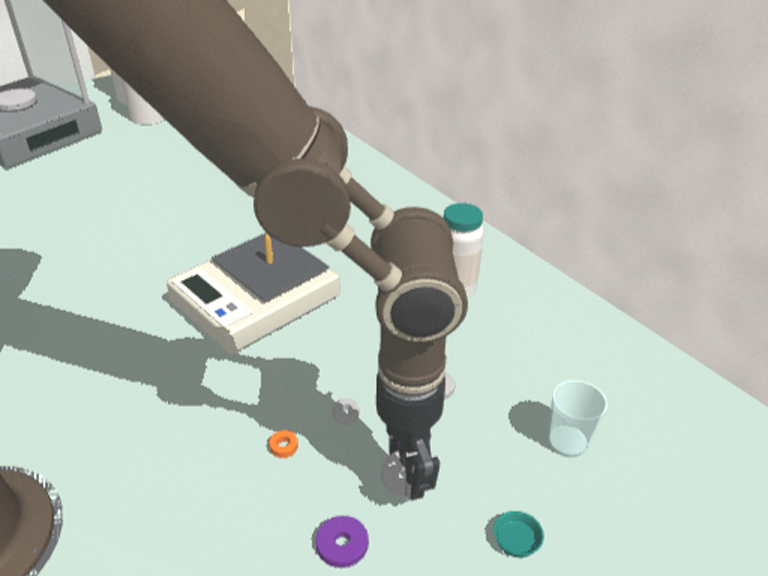

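Request:
{"fn": "move_arm", "kwargs": {"deltas": [{"xyz":[0,0,3],"turn":[0,0,0],"hand":5.5},{"xyz":[0.4,2.5,7],"turn":[0,0,0],"hand":5.5},{"xyz":[1,7,10.5],"turn":[0,0,0],"hand":5.5},{"xyz":[1.8,12,11.5],"turn":[0,0,0],"hand":5.5},{"xyz":[2.5,17.5,11.5],"turn":[0,0,0],"hand":5.5},{"xyz":[3.3,23,11.5],"turn":[0,0,0],"hand":5.5},{"xyz":[4.1,28.5,11.5],"turn":[0,0,0],"hand":5.5},{"xyz":[4.9,34,11.5],"turn":[0,0,0],"hand":5.5},{"xyz":[5.6,39.5,11.5],"turn":[0,0,0],"hand":5.5},{"xyz":[6.1,43,11.5],"turn":[0,0,0],"hand":5.5},{"xyz":[6.3,44.5,11.5],"turn":[0,0,0],"hand":5.5},{"xyz":[6.3,44.5,11.5],"turn":[0,0,0],"hand":5.5}]}}

```text
clock: 10.22
eef_pos: [0.5256, 0.1981, 0.1094]
orientation: [[-0.948, 0.319, -0.001], [0.319, 0.948, -0.001], [0.001, -0.001, -1.0]]
ft_force: [-0.2, -0.1, -2.1]
opening: 0.691
```

Request:
{"fn": "move_arm", "kwargs": {"deltas": [{"xyz":[0,0,0],"turn":[0,0,0],"hand":5.5},{"xyz":[0,0,0],"turn":[0,0,0],"hand":5.5}]}}

```text
clock: 10.48
eef_pos: [0.526, 0.1965, 0.1098]
orientation: [[-0.947, 0.323, -0.001], [0.323, 0.947, -0.0], [0.0, -0.001, -1.0]]
ft_force: [-0.2, 0.0, -3.0]
opening: 0.69
```

```bash
python3 shot.py i wrist side top
```

```text
t 10.475 p [0.526  0.1965 0.1098] y [ 3.226e-01  9.465e-01 -7.000e-04] z [-6.e-04 -5.e-04 -1.e+00] F [-0.2  0.  -3. ] op 0.69
```

View pics/i_wrist.png

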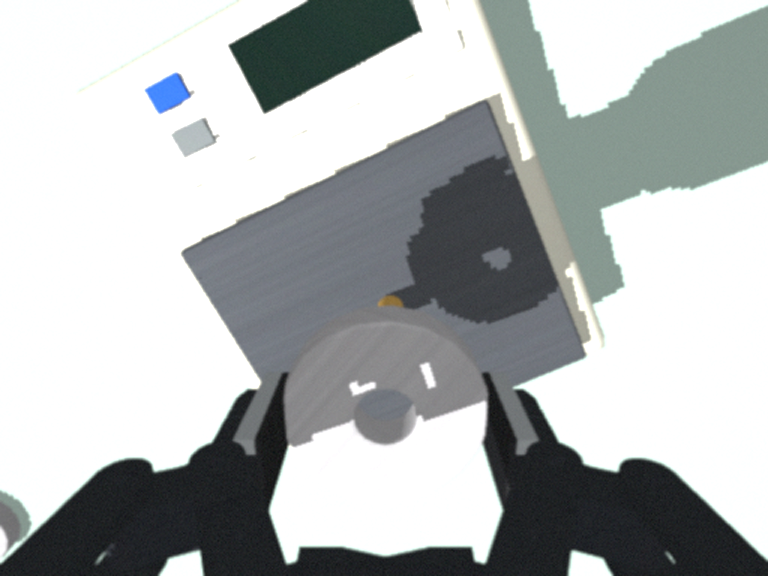

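View pics/i_side.png

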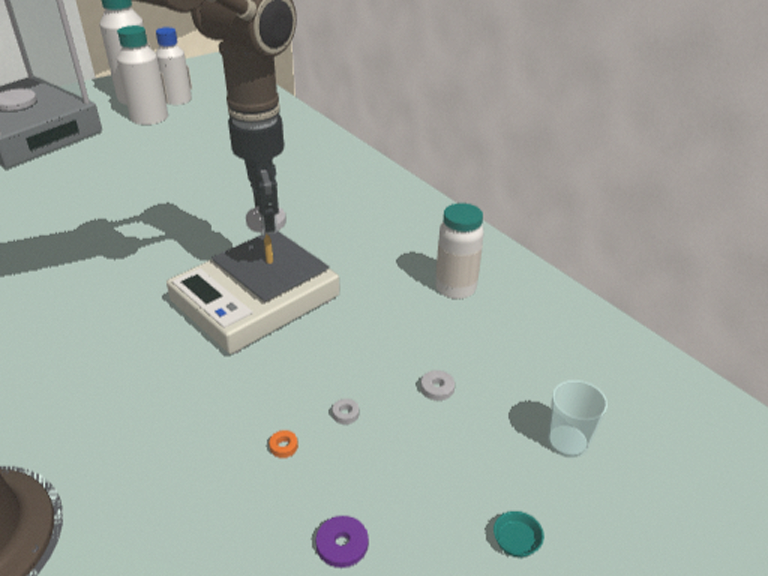

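View pics/i_top.png

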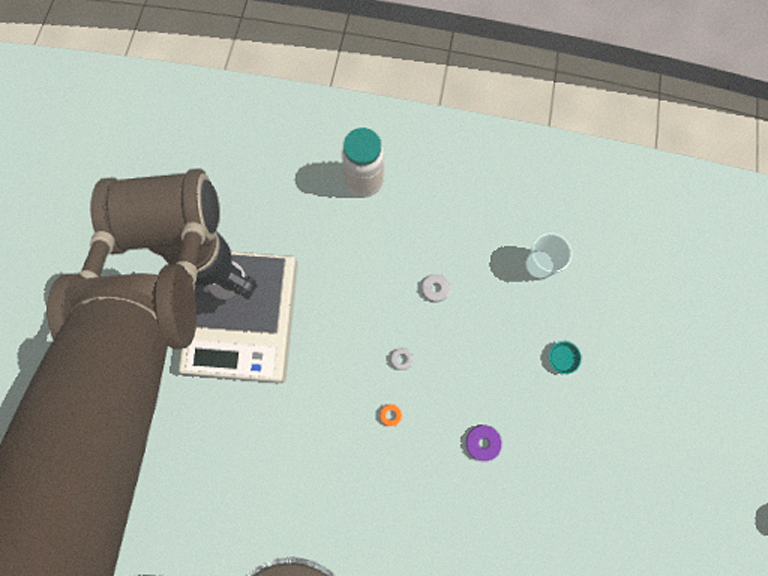

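Run:
```python
from h import *
w=np.load('pics/i_wrist.npy',allow_pickle=True).item()
im=w['image'];p=im.astype(int)
m=(p[:,:,0]-p[:,:,2])>25
m[:190]=0;m[212:]=0;m[:,:230]=0;m[:,290:]=0
ys,xs=np.nonzero(m)
for y in np.unique(ys):
    print(y,xs[ys==y].min(),xs[ys==y].max())
print('pred spindle',[proj(w,[(.527,.199,z)]).round(1).tolist() for z in(.068,.08,.09,.12)])
print('campose',w['xyz'])
for dz in(0,):
    z=.110+.0348+.014
    ctr=[.5265,.199,z]; print('pred ring hole',proj(w,[ctr]))
cv2.imwrite('pics/i_h.png',np.clip(cv2.resize(im[185:345,180:340],None,fx=3.7,fy=3.7,interpolation=cv2.INTER_CUBIC)[:,:,::-1]*2.,0,255).astype(np.uint8))
```

```text
197 258 262
198 256 264
199 254 266
200 253 266
201 252 267
202 252 267
203 252 268
204 267 267
pred spindle [[[259.8, 205.5]], [[260.0, 211.8]], [[260.1, 217.6]], [[260.6, 238.8]]]
campose [0.4493256  0.22331311 0.28459673]
pred ring hole [[261.19779187 277.45089652]]
```

View pics/i_h.png

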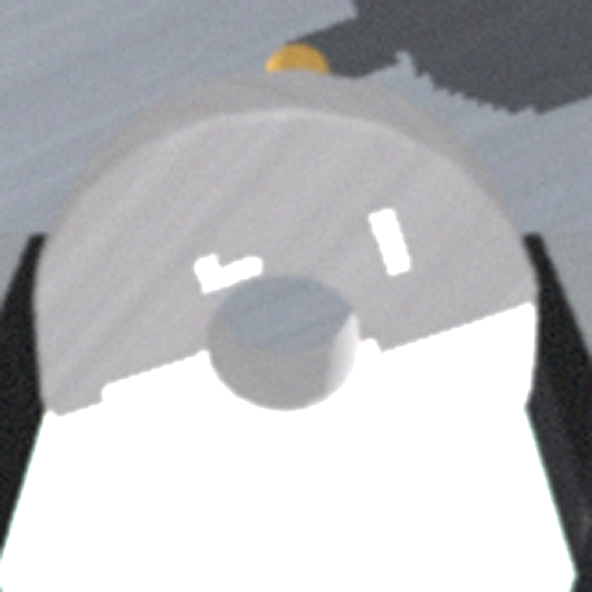

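Request:
{"fn": "move_arm", "kwargs": {"deltas": [{"xyz":[0.1,0.1,0],"turn":[0,0,0],"hand":5.5},{"xyz":[0.1,0.1,-0.5],"turn":[0,0,0],"hand":5.5},{"xyz":[0.1,0.1,-1],"turn":[0,0,0],"hand":5.5},{"xyz":[0.1,0.1,-1],"turn":[0,0,0],"hand":5.5}]}}

```text
clock: 11.12
eef_pos: [0.5263, 0.1988, 0.099]
orientation: [[-0.947, 0.321, -0.002], [0.321, 0.947, -0.001], [0.002, -0.001, -1.0]]
ft_force: [0.3, -0.2, -3.8]
opening: 0.692
```

Run:
```python
from h import *
for i in range(5):
    w=robot.read_camera('wrist');s=robot.sense();print(s['clock'],s['eef_pos'].round(4),s['orientation'][:2,1].round(4),np.array(w['xyz']).round(4), s['ft_force'].round(1))
cv2.imwrite('pics/j_h.png',np.clip(cv2.resize(w['image'][185:345,180:340],None,fx=3.7,fy=3.7,interpolation=cv2.INTER_CUBIC)[:,:,::-1]*2.,0,255).astype(np.uint8))
np.save('pics/j_wrist.npy',w,allow_pickle=True)
p=w['image'].astype(int);m=(p[:,:,0]-p[:,:,2])>25;m[:190]=0;m[215:]=0;m[:,:230]=0;m[:,290:]=0
ys,xs=np.nonzero(m);print([(y,xs[ys==y].min(),xs[ys==y].max()) for y in np.unique(ys)])
print('pred spindle',[proj(w,[(.527,.199,z)]).round(1).tolist() for z in(.068,.12)])
print(onplane(w,(256.8,277.7),.1488))
```

```text
11.175 [0.5267 0.1988 0.0994] [0.3209 0.9471] [0.4499 0.2254 0.2739] [-0.3 -0.9 -2.2]
11.225 [0.5269 0.1989 0.0997] [0.3209 0.9471] [0.4501 0.2255 0.2742] [-0.2  1.  -2.7]
11.275 [0.5272 0.199  0.0999] [0.3209 0.9471] [0.4502 0.2255 0.2745] [-0.5 -0.8 -2.9]
11.325 [0.5273 0.199  0.1001] [0.3209 0.9471] [0.4504 0.2256 0.2746] [-0.8  0.8 -2.9]
11.375 [0.5273 0.199  0.1001] [0.3209 0.9471] [0.4504 0.2256 0.2748] [ 1.  -0.4 -2.6]
[(np.int64(201), np.int64(254), np.int64(257)), (np.int64(202), np.int64(252), np.int64(259)), (np.int64(203), np.int64(251), np.int64(259)), (np.int64(204), np.int64(251), np.int64(251))]
pred spindle [[[255.7, 210.0]], [[255.5, 246.5]]]
[0.52738694 0.19957674 0.1488    ]
```

View pics/j_h.png

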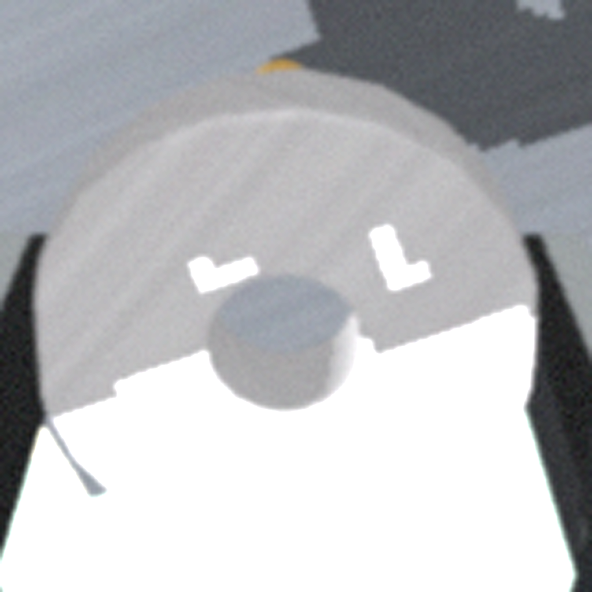

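Request:
{"fn": "move_arm", "kwargs": {"deltas": [{"xyz":[-0.05,-0.05,-0.5],"turn":[0,0,0],"hand":5.5},{"xyz":[-0.05,-0.05,-1],"turn":[0,0,0],"hand":5.5},{"xyz":[-0.05,-0.05,-1.4],"turn":[0,0,0],"hand":5.5},{"xyz":[-0.05,-0.05,-1.8],"turn":[0,0,0],"hand":5.5},{"xyz":[-0.05,-0.05,-2.2],"turn":[0,0,0],"hand":5.5}]}}

```text
clock: 12.0
eef_pos: [0.5267, 0.1984, 0.0777]
orientation: [[-0.947, 0.321, -0.0], [0.321, 0.947, -0.0], [0.0, -0.0, -1.0]]
ft_force: [-0.4, -0.3, -2.7]
opening: 0.69
```

Request:
{"fn": "move_arm", "kwargs": {"deltas": [{"xyz":[0,0,-0.3],"turn":[0,0,0],"hand":5.5},{"xyz":[0,0,-0.6],"turn":[0,0,0],"hand":5.5},{"xyz":[0,0,-1],"turn":[0,0,0],"hand":5.5}]}}

```text
clock: 12.38
eef_pos: [0.5268, 0.1985, 0.0679]
orientation: [[-0.947, 0.321, 0.0], [0.321, 0.947, 0.0], [-0.0, 0.0, -1.0]]
ft_force: [0.0, 0.4, -2.4]
opening: 0.689
```

```bash
python3 shot.py k side
```

```text
t 12.375 p [0.5268 0.1985 0.0679] y [3.210e-01 9.471e-01 2.000e-04] z [ 4.e-04  1.e-04 -1.e+00] F [ 0.   0.4 -2.4] op 0.689
```

View pics/k_side.png

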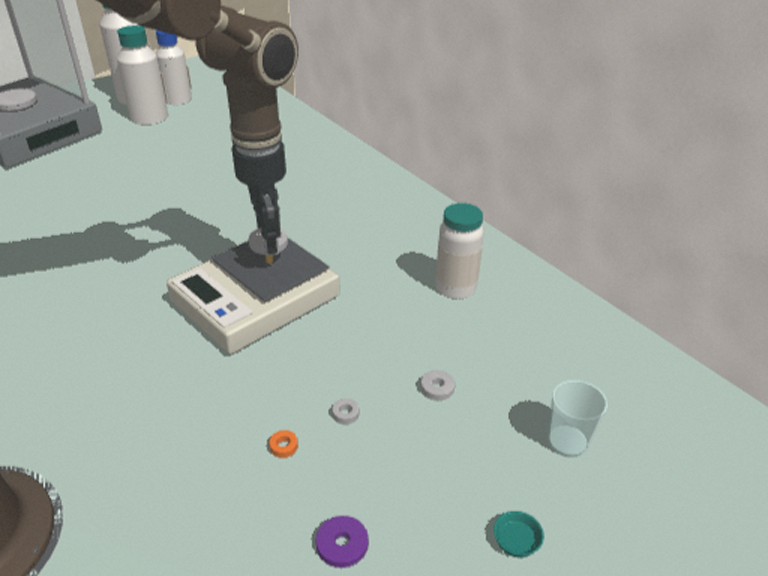

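Request:
{"fn": "move_arm", "kwargs": {"deltas": [{"xyz":[0,0,-0.5],"turn":[0,0,0],"hand":5.5},{"xyz":[0,0,-1.1],"turn":[0,0,0],"hand":5.5},{"xyz":[0,0,-1.7],"turn":[0,0,0],"hand":5.5},{"xyz":[0,0,-2.3],"turn":[0,0,0],"hand":5.5},{"xyz":[0,0,-2.8],"turn":[0,0,0],"hand":5.5},{"xyz":[0,0,-3.1],"turn":[0,0,0],"hand":5.5},{"xyz":[0,0,-3.2],"turn":[0,0,0],"hand":5.5}]}}

```text
clock: 13.3
eef_pos: [0.5265, 0.1984, 0.0357]
orientation: [[-0.947, 0.321, -0.0], [0.321, 0.947, -0.0], [0.0, -0.0, -1.0]]
ft_force: [0.9, -0.6, -2.7]
opening: 0.693
```

Request:
{"fn": "move_arm", "kwargs": {"deltas": [{"xyz":[0,0,-0.1],"turn":[0,0,0],"hand":5.5},{"xyz":[0,0,-0.2],"turn":[0,0,0],"hand":5.5}]}}

```text
clock: 13.55
eef_pos: [0.5269, 0.1985, 0.0342]
orientation: [[-0.947, 0.321, 0.0], [0.321, 0.947, 0.0], [-0.0, 0.0, -1.0]]
ft_force: [-0.5, 0.3, -1.8]
opening: 0.692
```

```bash
python3 shot.py l side wrist
```

```text
t 13.55 p [0.5269 0.1985 0.0342] y [3.210e-01 9.471e-01 3.000e-04] z [ 5.e-04  1.e-04 -1.e+00] F [-0.5  0.3 -1.8] op 0.692
```

View pics/l_wrist.png

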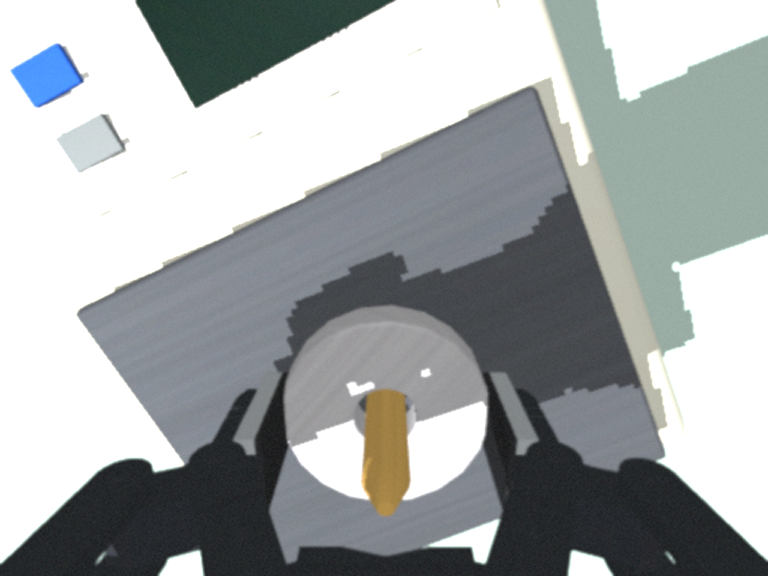

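Request:
{"fn": "move_arm", "kwargs": {"deltas": [{"xyz":[0,0,-0.1],"turn":[0,0,0],"hand":5.5},{"xyz":[0,0,-0.1],"turn":[0,0,0],"hand":5.5}]}}

```text
clock: 13.9
eef_pos: [0.5269, 0.1985, 0.0335]
orientation: [[-0.947, 0.321, 0.0], [0.321, 0.947, 0.0], [-0.0, 0.0, -1.0]]
ft_force: [-1.3, -0.2, 1.6]
opening: 0.696
```

Request:
{"fn": "move_arm", "kwargs": {"deltas": [{"xyz":[0,0,-0.05],"turn":[0,0,0],"hand":5.5},{"xyz":[0,0,-0.1],"turn":[0,0,0],"hand":5.5},{"xyz":[0,0,-0.1],"turn":[0,0,0],"hand":5.5}]}}

```text
clock: 14.28
eef_pos: [0.5269, 0.1985, 0.0334]
orientation: [[-0.947, 0.321, 0.0], [0.321, 0.947, 0.0], [-0.0, 0.0, -1.0]]
ft_force: [-3.8, -0.7, 8.7]
opening: 0.694
```

Request:
{"fn": "move_arm", "kwargs": {"deltas": [{"xyz":[0,0,0.1],"turn":[0,0,0],"hand":6.4},{"xyz":[0,0,0.1],"turn":[0,0,0],"hand":6.9},{"xyz":[0,0,0.1],"turn":[0,0,0],"hand":7.5},{"xyz":[0,0,0.2],"turn":[0,0,0],"hand":7.8},{"xyz":[0,0,0.5],"turn":[0,0,0],"hand":7.8}]}}

```text
clock: 14.9
eef_pos: [0.5264, 0.1983, 0.0368]
orientation: [[-0.947, 0.321, -0.001], [0.321, 0.947, -0.0], [0.0, -0.0, -1.0]]
ft_force: [-0.4, -0.6, -0.8]
opening: 0.91
```

```bash
python3 shot.py m side wrist
```

```text
t 14.9 p [0.5264 0.1983 0.0368] y [ 3.210e-01  9.471e-01 -4.000e-04] z [-6.e-04 -2.e-04 -1.e+00] F [-0.4 -0.6 -0.8] op 0.91
```

View pics/m_wrist.png

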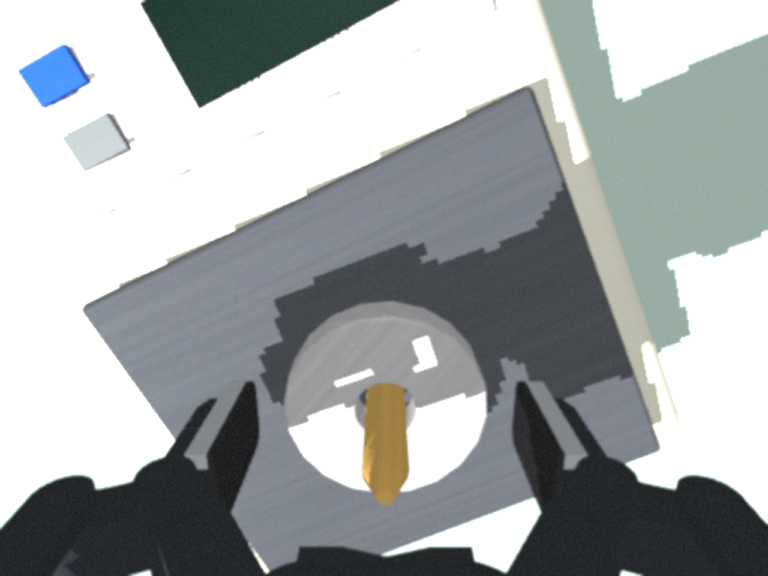

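Request:
{"fn": "move_arm", "kwargs": {"deltas": [{"xyz":[0,0,2],"turn":[0,0,0],"hand":7.8},{"xyz":[0,0,6],"turn":[0,0,0],"hand":7.8},{"xyz":[0.2,-1,9.5],"turn":[0,0,0],"hand":7.4},{"xyz":[1.2,-5,11],"turn":[0,0,0],"hand":7.4},{"xyz":[2.5,-10,11],"turn":[0,0,0],"hand":7},{"xyz":[3.9,-15.5,11],"turn":[0,0,0],"hand":7},{"xyz":[5.3,-21,10],"turn":[0,0,0],"hand":7},{"xyz":[6.7,-26.5,8],"turn":[0,0,0],"hand":7},{"xyz":[8,-31.5,6],"turn":[0,0,0],"hand":7},{"xyz":[8.5,-33.3,5],"turn":[0,0,0],"hand":7},{"xyz":[8.5,-33.3,4],"turn":[0,0,0],"hand":7},{"xyz":[8.5,-33.3,4],"turn":[0,0,0],"hand":7}]}}

```text
clock: 16.5
eef_pos: [0.6104, -0.1327, 0.0759]
orientation: [[-0.947, 0.32, -0.003], [0.32, 0.947, 0.002], [0.003, 0.001, -1.0]]
ft_force: [-0.4, 0.0, -0.2]
opening: 0.82
```

Request:
{"fn": "move_arm", "kwargs": {"deltas": [{"xyz":[0,0,0],"turn":[0,0,0],"hand":7},{"xyz":[0,0,0],"turn":[0,0,0],"hand":7}]}}

```text
clock: 16.75
eef_pos: [0.6122, -0.1334, 0.0779]
orientation: [[-0.948, 0.319, 0.001], [0.319, 0.948, -0.0], [-0.001, 0.0, -1.0]]
ft_force: [0.5, 0.6, -0.2]
opening: 0.822
```

```bash
python3 shot.py n side wrist
```

```text
t 16.75 p [ 0.6122 -0.1334  0.0779] y [3.194e-01 9.476e-01 2.000e-04] z [ 1.3e-03 -3.0e-04 -1.0e+00] F [ 0.5  0.6 -0.2] op 0.822
```

View pics/n_wrist.png

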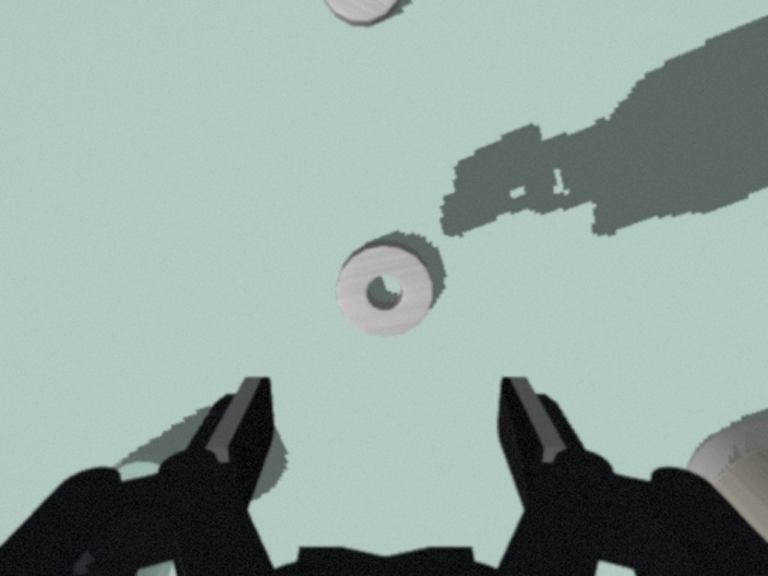

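View pics/n_side.png

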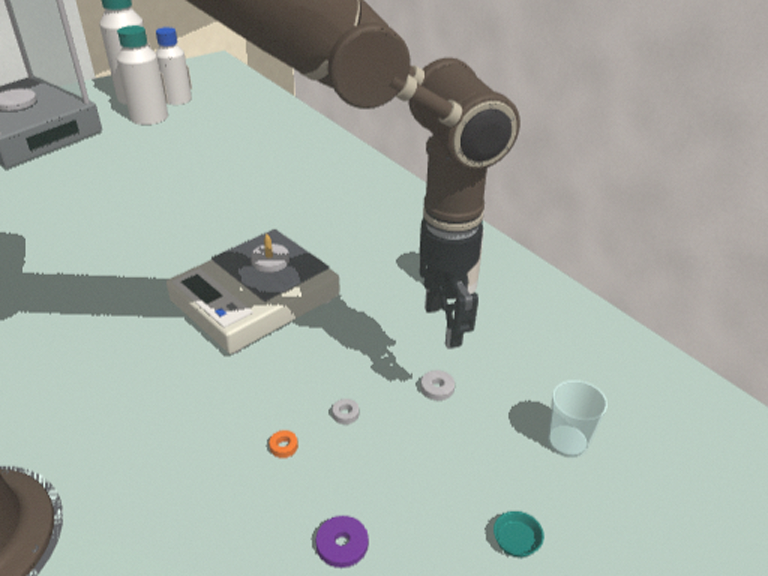

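Run:
```python
from ell import *
w=np.load('pics/n_wrist.npy',allow_pickle=True).item()
im=w['image'].astype(int); d=im[:,:,0]-im[:,:,1]
cn=blob(w,(240,205),d>-4);h=cv2.convexHull(cn)
f=np.zeros(im.shape[:2],np.uint8);cv2.drawContours(f,[h],-1,1,-1);mm=cv2.moments(f,True)
u=(mm['m10']/mm['m00'],mm['m01']/mm['m00']);print(cv2.boundingRect(h),u,onplane(w,u,.007).round(4))
s=robot.sense();print(s['eef_pos'])
```

```text
(225, 160, 64, 64) (256.344870210136, 191.9162546353523) [ 0.6122 -0.1333  0.007 ]
[ 0.61212662 -0.13385835  0.07774332]
```

Request:
{"fn": "move_arm", "kwargs": {"deltas": [{"xyz":[0,0,-2],"turn":[0,0,0],"hand":7},{"xyz":[0,0,-4.5],"turn":[0,0,0],"hand":7},{"xyz":[0,0,-7],"turn":[0,0,0],"hand":6.6},{"xyz":[0,0,-9],"turn":[0,0,0],"hand":6.2},{"xyz":[0,0,-10.1],"turn":[0,0,0],"hand":6},{"xyz":[0,0,-10.5],"turn":[0,0,0],"hand":6},{"xyz":[0,0,-10.6],"turn":[0,0,0],"hand":6}]}}

```text
clock: 17.73
eef_pos: [0.6122, -0.1347, -0.0287]
orientation: [[-0.947, 0.321, 0.001], [0.321, 0.947, -0.0], [-0.001, 0.0, -1.0]]
ft_force: [-0.6, -0.5, 0.9]
opening: 0.702
```

Request:
{"fn": "move_arm", "kwargs": {"deltas": [{"xyz":[0,0,0],"turn":[0,0,0],"hand":6},{"xyz":[0,0,0],"turn":[0,0,0],"hand":5.4},{"xyz":[0,0,0],"turn":[0,0,0],"hand":4.8},{"xyz":[0,0,0],"turn":[0,0,0],"hand":4.3},{"xyz":[0,0,0],"turn":[0,0,0],"hand":4.3}]}}

```text
clock: 18.35
eef_pos: [0.6124, -0.1347, -0.0275]
orientation: [[-0.947, 0.321, 0.001], [0.321, 0.947, -0.0], [-0.001, 0.0, -1.0]]
ft_force: [-1.6, 0.7, 6.1]
opening: 0.554
```

```bash
python3 shot.py o wrist
```

```text
t 18.35 p [ 0.6124 -0.1347 -0.0275] y [3.208e-01 9.471e-01 1.000e-04] z [ 1.2e-03 -3.0e-04 -1.0e+00] F [-1.6  0.7  6.1] op 0.554
```

View pics/o_wrist.png

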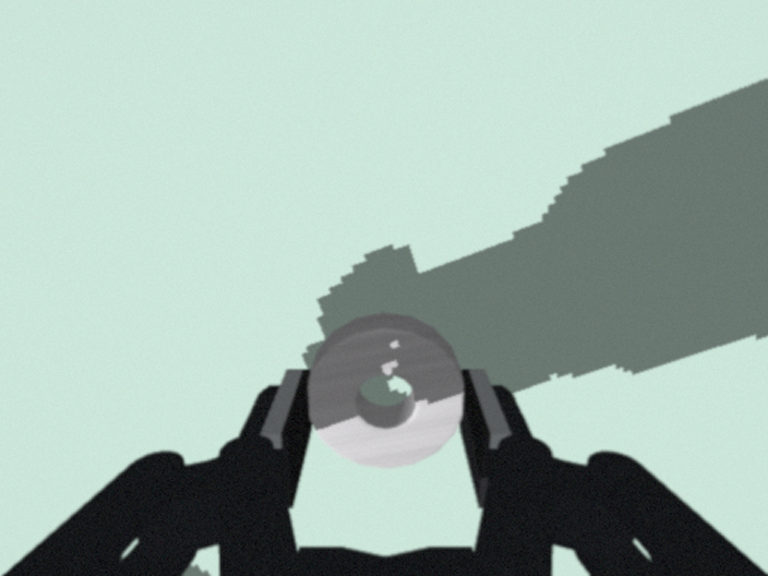

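Request:
{"fn": "move_arm", "kwargs": {"deltas": [{"xyz":[0,0,0.5],"turn":[0,0,0],"hand":4.3},{"xyz":[0,0,2],"turn":[0,0,0],"hand":4.3},{"xyz":[0,0,6],"turn":[0,0,0],"hand":4.3},{"xyz":[-0.6,2.5,10],"turn":[0,0,0],"hand":4.3},{"xyz":[-1.9,7.5,13],"turn":[0,0,0],"hand":4.3},{"xyz":[-3.3,13,13.9],"turn":[0,0,0],"hand":4.3},{"xyz":[-4.7,18.5,13.9],"turn":[0,0,0],"hand":4.3},{"xyz":[-6.1,24,13.9],"turn":[0,0,0],"hand":4.3},{"xyz":[-7.5,29.5,13.9],"turn":[0,0,0],"hand":4.3},{"xyz":[-8.3,32.5,13.9],"turn":[0,0,0],"hand":4.3},{"xyz":[-8.5,33.3,13.4],"turn":[0,0,0],"hand":4.3},{"xyz":[-8.5,33.3,12.9],"turn":[0,0,0],"hand":4.3}]}}

```text
clock: 19.9
eef_pos: [0.5266, 0.1984, 0.1]
orientation: [[-0.947, 0.32, 0.0], [0.32, 0.947, -0.0], [-0.0, -0.0, -1.0]]
ft_force: [-0.3, -0.6, -2.8]
opening: 0.548
```

Request:
{"fn": "move_arm", "kwargs": {"deltas": [{"xyz":[0,0,0],"turn":[0,0,0],"hand":4.3},{"xyz":[0,0,0],"turn":[0,0,0],"hand":4.3},{"xyz":[0,0,0],"turn":[0,0,0],"hand":4.3}]}}

```text
clock: 20.27
eef_pos: [0.5271, 0.1976, 0.1001]
orientation: [[-0.947, 0.322, 0.0], [0.322, 0.947, -0.0], [-0.0, 0.0, -1.0]]
ft_force: [0.2, 0.8, -1.6]
opening: 0.55
```

```bash
python3 shot.py p wrist
python3 - <<'E'
from h import *
w=np.load('pics/p_wrist.npy',allow_pickle=True).item()
cv2.imwrite('pics/p_h.png',np.clip(cv2.resize(w['image'][185:345,180:340],None,fx=3.7,fy=3.7,interpolation=cv2.INTER_CUBIC)[:,:,::-1]*2.,0,255).astype(np.uint8))
s=robot.sense();print(s['eef_pos'])
z=s['eef_pos'][2]+.0275+.014
print(z,proj(w,[(.527,.199,z),(.527,.199,.12),(.527,.199,.082)]))
E
```

```text
t 20.275 p [0.5271 0.1976 0.1001] y [0.3223 0.9466 0.    ] z [ 2.e-04 -0.e+00 -1.e+00] F [ 0.2  0.8 -1.6] op 0.55
[0.52702424 0.19779388 0.10008428]
0.1415842812265945 [[258.25724784 267.95273987]
 [258.05952121 245.92157651]
 [257.80587694 217.65337946]]
```

View pics/p_wrist.png

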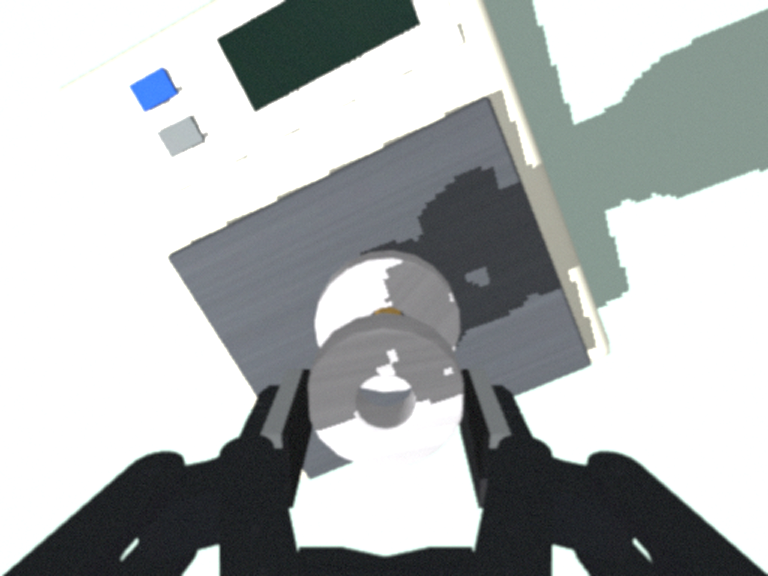

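View pics/p_h.png

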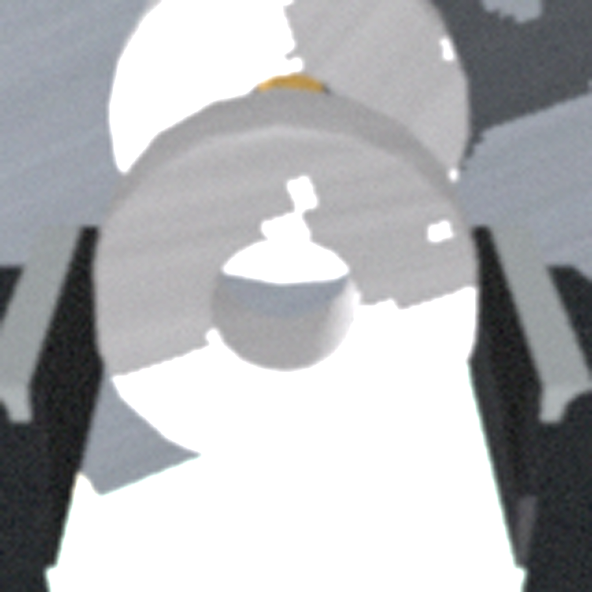

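Request:
{"fn": "move_arm", "kwargs": {"deltas": [{"xyz":[0,0,-0.5],"turn":[0,0,0],"hand":4.3},{"xyz":[0,0,-0.9],"turn":[0,0,0],"hand":4.3},{"xyz":[0,0,-1.3],"turn":[0,0,0],"hand":4.3},{"xyz":[0,0,-1.7],"turn":[0,0,0],"hand":4.3},{"xyz":[0,0,-2.1],"turn":[0,0,0],"hand":4.3}]}}

```text
clock: 20.95
eef_pos: [0.5266, 0.1985, 0.0786]
orientation: [[-0.947, 0.321, -0.0], [0.321, 0.947, -0.0], [0.0, -0.0, -1.0]]
ft_force: [0.2, 0.0, -2.7]
opening: 0.551
```

Request:
{"fn": "move_arm", "kwargs": {"deltas": [{"xyz":[0,0,-0.4],"turn":[0,0,0],"hand":4.3},{"xyz":[0,0,-0.9],"turn":[0,0,0],"hand":4.3},{"xyz":[0,0,-1.4],"turn":[0,0,0],"hand":4.3},{"xyz":[0,0,-1.8],"turn":[0,0,0],"hand":4.3},{"xyz":[0,0,-2],"turn":[0,0,0],"hand":4.3},{"xyz":[0,0,-2.1],"turn":[0,0,0],"hand":4.3}]}}

```text
clock: 21.7
eef_pos: [0.5267, 0.1984, 0.0579]
orientation: [[-0.947, 0.321, -0.0], [0.321, 0.947, -0.0], [0.0, -0.0, -1.0]]
ft_force: [0.0, -0.1, -1.7]
opening: 0.554
```

```bash
python3 shot.py q wrist side
```

```text
t 21.7 p [0.5267 0.1984 0.0579] y [ 3.209e-01  9.471e-01 -1.000e-04] z [-0. -0. -1.] F [ 0.  -0.1 -1.7] op 0.554
```

View pics/q_wrist.png

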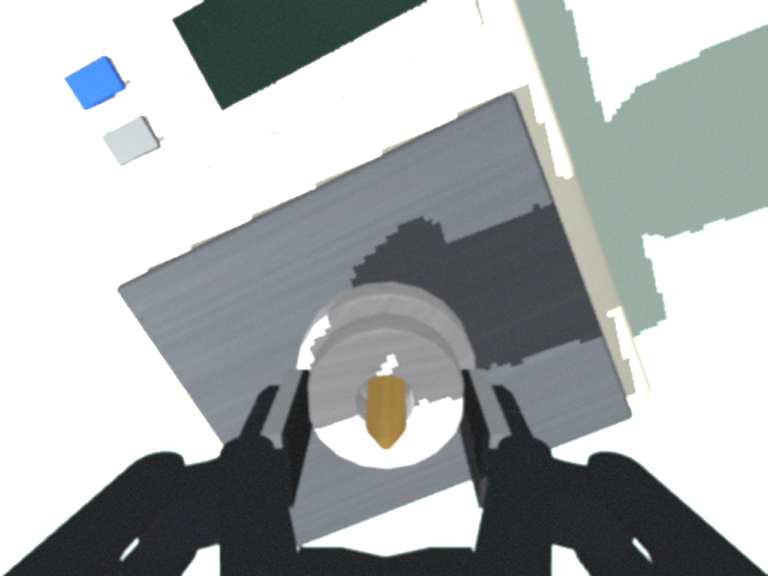

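Request:
{"fn": "move_arm", "kwargs": {"deltas": [{"xyz":[0,0,-0.1],"turn":[0,0,0],"hand":4.3},{"xyz":[0,0,-0.2],"turn":[0,0,0],"hand":4.3},{"xyz":[0,0,-0.3],"turn":[0,0,0],"hand":4.3},{"xyz":[0,0,-0.3],"turn":[0,0,0],"hand":4.3}]}}

```text
clock: 22.3
eef_pos: [0.5265, 0.1984, 0.0549]
orientation: [[-0.947, 0.321, -0.0], [0.321, 0.947, -0.0], [0.0, -0.0, -1.0]]
ft_force: [0.4, 0.2, -2.4]
opening: 0.551
```

Request:
{"fn": "move_arm", "kwargs": {"deltas": [{"xyz":[0,0,-0.1],"turn":[0,0,0],"hand":4.3},{"xyz":[0,0,-0.1],"turn":[0,0,0],"hand":4.3}]}}

```text
clock: 22.55
eef_pos: [0.5267, 0.1984, 0.0545]
orientation: [[-0.947, 0.321, 0.0], [0.321, 0.947, -0.0], [-0.0, -0.0, -1.0]]
ft_force: [-1.8, -0.7, 2.5]
opening: 0.554
```

Request:
{"fn": "move_arm", "kwargs": {"deltas": [{"xyz":[0,0,0],"turn":[0,0,0],"hand":5.2},{"xyz":[0,0,0],"turn":[0,0,0],"hand":5.7},{"xyz":[0,0,0.1],"turn":[0,0,0],"hand":6.3},{"xyz":[0,0,0.2],"turn":[0,0,0],"hand":6.6},{"xyz":[0,0,0.4],"turn":[0,0,0],"hand":6.6}]}}

```text
clock: 23.18
eef_pos: [0.5266, 0.1984, 0.058]
orientation: [[-0.947, 0.321, -0.0], [0.321, 0.947, -0.0], [0.0, -0.0, -1.0]]
ft_force: [-0.1, 0.4, 0.8]
opening: 0.775
```

```bash
python3 shot.py r wrist side
```

```text
t 23.175 p [0.5266 0.1984 0.058 ] y [ 3.210e-01  9.471e-01 -1.000e-04] z [-1.e-04 -0.e+00 -1.e+00] F [-0.1  0.4  0.8] op 0.775
```

View pics/r_wrist.png

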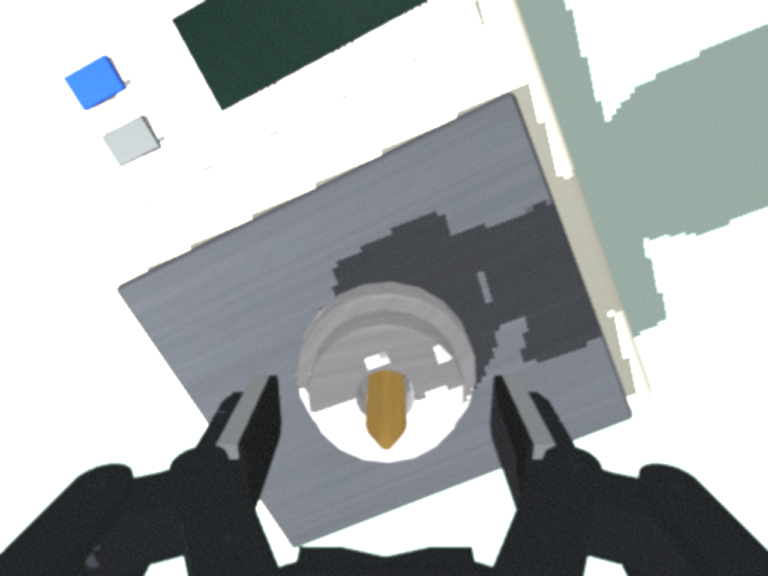

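Request:
{"fn": "move_arm", "kwargs": {"deltas": [{"xyz":[0,0,2],"turn":[0,0,0],"hand":6.6},{"xyz":[0,0,5.5],"turn":[0,0,0],"hand":6.6},{"xyz":[-0.2,-1,8.5],"turn":[0,0,0],"hand":6.4},{"xyz":[-0.9,-5,9.5],"turn":[0,0,0],"hand":6},{"xyz":[-1.9,-10.5,9.5],"turn":[0,0,0],"hand":6},{"xyz":[-2.8,-16,8.5],"turn":[0,0,0],"hand":6},{"xyz":[-3.8,-21.5,6.5],"turn":[0,0,0],"hand":6},{"xyz":[-4.8,-27,4],"turn":[0,0,0],"hand":6},{"xyz":[-5.3,-29.7,2.5],"turn":[0,0,0],"hand":6},{"xyz":[-5.3,-29.7,2],"turn":[0,0,0],"hand":6},{"xyz":[-5.3,-29.7,2],"turn":[0,0,0],"hand":6},{"xyz":[-5.3,-29.7,2],"turn":[0,0,0],"hand":6}]}}

```text
clock: 24.78
eef_pos: [0.4745, -0.0977, 0.0786]
orientation: [[-0.948, 0.32, 0.001], [0.32, 0.948, -0.0], [-0.001, 0.0, -1.0]]
ft_force: [1.0, 0.2, -0.1]
opening: 0.699
```

```bash
python3 shot.py s side wrist;  python3 - <<'E'
from ell import *
w=np.load('pics/s_wrist.npy',allow_pickle=True).item()
im=w['image'].astype(int); d=im[:,:,0]-im[:,:,1]
k,l,st,ce=cv2.connectedComponentsWithStats((d>-4).astype(np.uint8))
for i in range(1,k):
    if st[i,4]>300:
        f=(l==i).astype(np.uint8);cn=max(cv2.findContours(f,0,1)[0],key=cv2.contourArea);h=cv2.convexHull(cn)
        f=np.zeros(im.shape[:2],np.uint8);cv2.drawContours(f,[h],-1,1,-1);mm=cv2.moments(f,True)
        u=(mm['m10']/mm['m00'],mm['m01']/mm['m00']);print(cv2.boundingRect(h),u,onplane(w,u,.007).round(4))
s=robot.sense();print(s['eef_pos'])
E
```

```text
t 24.775 p [ 0.4745 -0.0977  0.0786] y [3.195e-01 9.476e-01 3.000e-04] z [ 1.3e-03 -1.0e-04 -1.0e+00] F [ 1.   0.2 -0.1] op 0.699
(182, 32, 58, 61) (210.39354151880767, 61.879701916252664) [ 0.3749 -0.0972  0.007 ]
(0, 75, 39, 86) (15.8628, 120.1596) [ 0.3667 -0.2457  0.007 ]
(232, 168, 50, 49) (256.44021164021166, 192.13650793650794) [ 0.4751 -0.0974  0.007 ]
(0, 249, 512, 135) (256.5205900181855, 327.31200242473227) [ 0.5976 -0.1387  0.007 ]
[ 0.47452067 -0.09773108  0.07868522]
```

View pics/s_wrist.png

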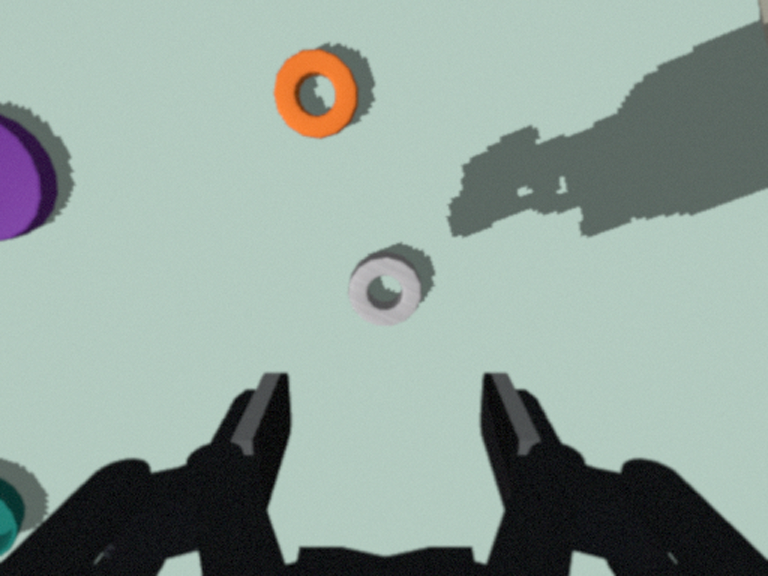

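View pics/s_side.png

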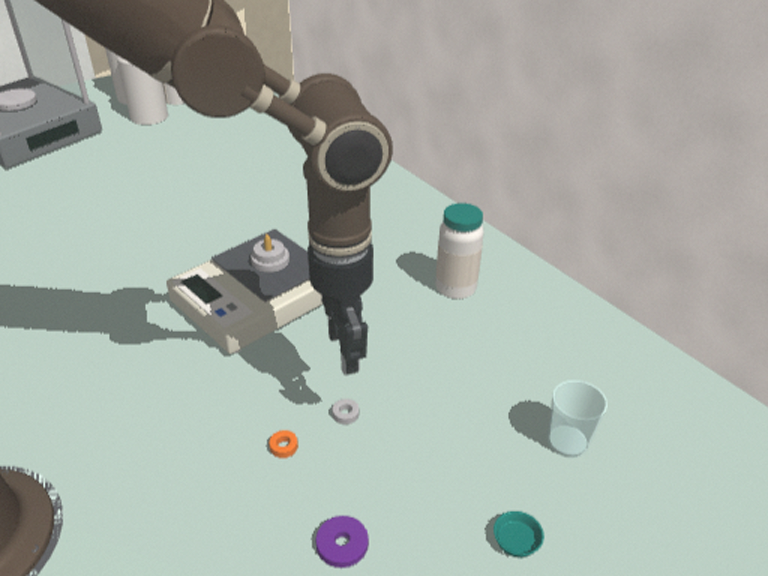

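Request:
{"fn": "move_arm", "kwargs": {"deltas": [{"xyz":[0.05,0,-2],"turn":[0,0,0],"hand":6},{"xyz":[0.05,0,-4.5],"turn":[0,0,0],"hand":6},{"xyz":[0.05,0,-7],"turn":[0,0,0],"hand":5.5},{"xyz":[0.05,0,-9],"turn":[0,0,0],"hand":5},{"xyz":[0.05,0,-10],"turn":[0,0,0],"hand":4.8},{"xyz":[0.05,0,-10.3],"turn":[0,0,0],"hand":4.8},{"xyz":[0.05,0,-10.4],"turn":[0,0,0],"hand":4.8}]}}

```text
clock: 25.75
eef_pos: [0.4749, -0.0986, -0.0255]
orientation: [[-0.947, 0.321, 0.001], [0.321, 0.947, -0.0], [-0.001, 0.0, -1.0]]
ft_force: [0.5, 0.4, -1.6]
opening: 0.56
```

Request:
{"fn": "move_arm", "kwargs": {"deltas": [{"xyz":[0,0,0],"turn":[0,0,0],"hand":4.8},{"xyz":[0,0,0],"turn":[0,0,0],"hand":4.2},{"xyz":[0,0,0],"turn":[0,0,0],"hand":3.6},{"xyz":[0,0,0],"turn":[0,0,0],"hand":3.1},{"xyz":[0,0,0],"turn":[0,0,0],"hand":3.1}], "newtons": 40}}

```text
clock: 26.38
eef_pos: [0.4747, -0.0987, -0.025]
orientation: [[-0.947, 0.321, 0.001], [0.321, 0.947, -0.0], [-0.001, 0.0, -1.0]]
ft_force: [-1.8, 1.4, 6.4]
opening: 0.417
```

```bash
python3 shot.py u wrist
```

```text
t 26.375 p [ 0.4747 -0.0987 -0.025 ] y [3.210e-01 9.471e-01 1.000e-04] z [ 7.e-04 -2.e-04 -1.e+00] F [-1.8  1.4  6.4] op 0.417
```

View pics/u_wrist.png

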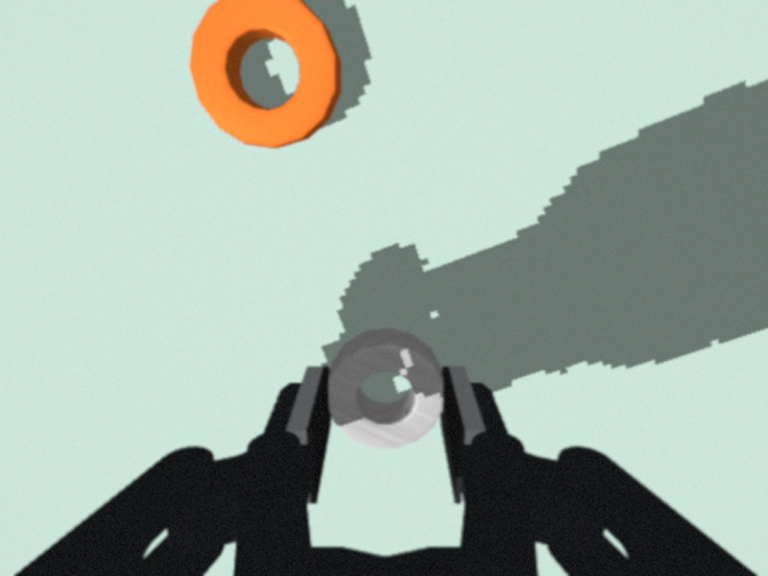

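Request:
{"fn": "move_arm", "kwargs": {"deltas": [{"xyz":[0,0,0.5],"turn":[0,0,0],"hand":3.1},{"xyz":[0,0,2],"turn":[0,0,0],"hand":3.1},{"xyz":[0,0,6],"turn":[0,0,0],"hand":3.1},{"xyz":[0.4,2.5,10],"turn":[0,0,0],"hand":3.1},{"xyz":[1.3,7.5,13],"turn":[0,0,0],"hand":3.1},{"xyz":[2.3,13,14.5],"turn":[0,0,0],"hand":3.1},{"xyz":[3.3,18.5,14.5],"turn":[0,0,0],"hand":3.1},{"xyz":[4.2,24,14.5],"turn":[0,0,0],"hand":3.1},{"xyz":[5,28.2,14.5],"turn":[0,0,0],"hand":3.1},{"xyz":[5.25,29.7,14],"turn":[0,0,0],"hand":3.1},{"xyz":[5.25,29.7,13.6],"turn":[0,0,0],"hand":3.1},{"xyz":[5.25,29.7,13.6],"turn":[0,0,0],"hand":3.1}]}}

```text
clock: 27.92
eef_pos: [0.5255, 0.1968, 0.1091]
orientation: [[-0.947, 0.322, -0.002], [0.322, 0.947, -0.001], [0.002, -0.002, -1.0]]
ft_force: [-0.0, 0.4, -0.3]
opening: 0.417
```

Request:
{"fn": "move_arm", "kwargs": {"deltas": [{"xyz":[0,0,0],"turn":[0,0,0],"hand":3.1},{"xyz":[0,0,0],"turn":[0,0,0],"hand":3.1},{"xyz":[0,0,0],"turn":[0,0,0],"hand":3.1}]}}

```text
clock: 28.3
eef_pos: [0.5268, 0.1979, 0.1102]
orientation: [[-0.947, 0.322, 0.0], [0.322, 0.947, 0.0], [-0.0, 0.0, -1.0]]
ft_force: [-0.4, 0.3, -1.8]
opening: 0.413
```

```bash
python3 shot.py v wrist
python3 - <<'E'
from h import *
w=np.load('pics/v_wrist.npy',allow_pickle=True).item()
cv2.imwrite('pics/v_h.png',np.clip(cv2.resize(w['image'][185:345,180:340],None,fx=3.7,fy=3.7,interpolation=cv2.INTER_CUBIC)[:,:,::-1]*2.,0,255).astype(np.uint8))
s=robot.sense();print(s['eef_pos'])
z=s['eef_pos'][2]+.025+.014
print(z,proj(w,[(.527,.199,z),(.527,.199,.12),(.527,.199,.096)]))
E
```

```text
t 28.3 p [0.5268 0.1979 0.1102] y [3.218e-01 9.468e-01 1.000e-04] z [ 2.e-04  0.e+00 -1.e+00] F [-0.4  0.3 -1.8] op 0.413
[0.5268195  0.19804418 0.11014202]
0.1491420152919163 [[257.91084648 265.70312396]
 [257.70782616 237.87920774]
 [257.58180456 220.60457897]]
```

View pics/v_h.png

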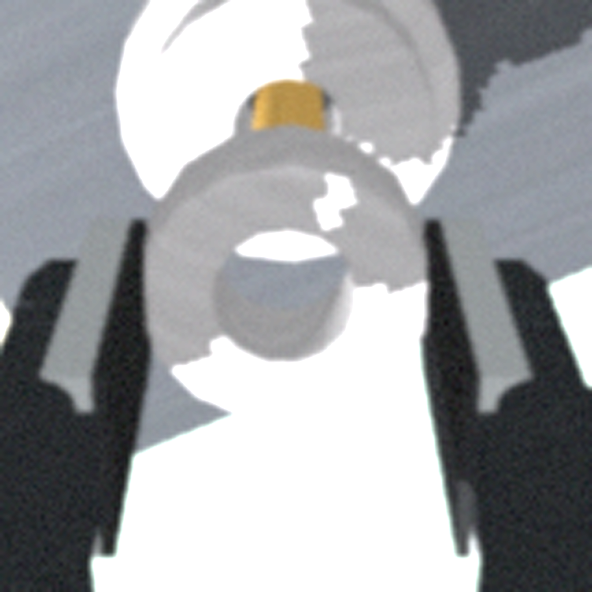

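Request:
{"fn": "move_arm", "kwargs": {"deltas": [{"xyz":[0,0,-0.5],"turn":[0,0,0],"hand":3.1},{"xyz":[0,0,-1],"turn":[0,0,0],"hand":3.1},{"xyz":[0,0,-1.4],"turn":[0,0,0],"hand":3.1},{"xyz":[0,0,-1.8],"turn":[0,0,0],"hand":3.1},{"xyz":[0,0,-2.2],"turn":[0,0,0],"hand":3.1}]}}

```text
clock: 28.98
eef_pos: [0.5266, 0.1984, 0.0876]
orientation: [[-0.947, 0.321, -0.0], [0.321, 0.947, -0.0], [0.0, -0.0, -1.0]]
ft_force: [-0.1, -0.4, -1.2]
opening: 0.417
```

Request:
{"fn": "move_arm", "kwargs": {"deltas": [{"xyz":[0,0,-0.4],"turn":[0,0,0],"hand":3.1},{"xyz":[0,0,-0.8],"turn":[0,0,0],"hand":3.1},{"xyz":[0,0,-1.1],"turn":[0,0,0],"hand":3.1},{"xyz":[0,0,-1.3],"turn":[0,0,0],"hand":3.1},{"xyz":[0,0,-1.4],"turn":[0,0,0],"hand":3.1}]}}

```text
clock: 29.6
eef_pos: [0.5267, 0.1984, 0.0739]
orientation: [[-0.947, 0.321, 0.0], [0.321, 0.947, -0.0], [-0.0, 0.0, -1.0]]
ft_force: [-1.0, 0.4, -1.3]
opening: 0.418
```

```bash
python3 shot.py x wrist side
```

```text
t 29.6 p [0.5267 0.1984 0.0739] y [0.321  0.9471 0.    ] z [ 0. -0. -1.] F [-1.   0.4 -1.3] op 0.418
```

View pics/x_wrist.png

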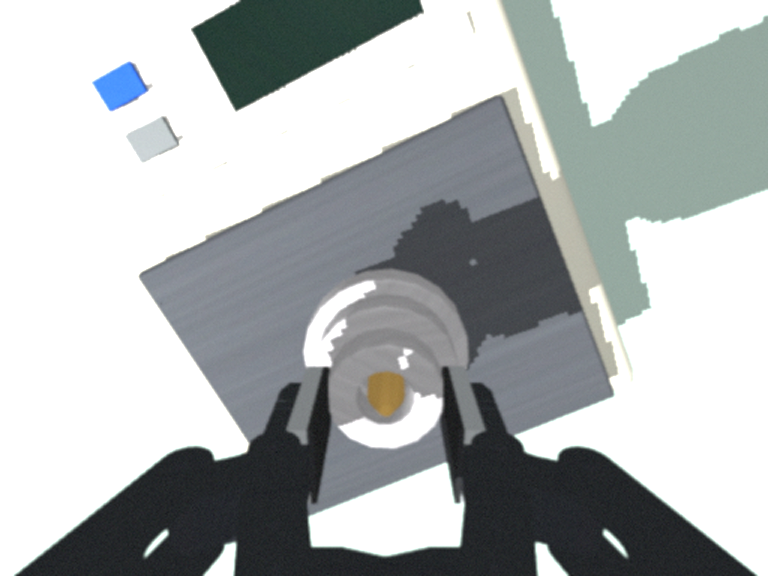

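Request:
{"fn": "move_arm", "kwargs": {"deltas": [{"xyz":[0,0,-0.1],"turn":[0,0,0],"hand":3.1},{"xyz":[0,0,-0.2],"turn":[0,0,0],"hand":3.1},{"xyz":[0,0,-0.25],"turn":[0,0,0],"hand":3.1},{"xyz":[0,0,-0.3],"turn":[0,0,0],"hand":3.1}]}}

```text
clock: 30.2
eef_pos: [0.5266, 0.1984, 0.0711]
orientation: [[-0.947, 0.321, -0.0], [0.321, 0.947, -0.0], [0.0, -0.0, -1.0]]
ft_force: [-0.8, -0.8, 1.4]
opening: 0.414
```

Request:
{"fn": "move_arm", "kwargs": {"deltas": [{"xyz":[0,0,-0.1],"turn":[0,0,0],"hand":3.1},{"xyz":[0,0,-0.1],"turn":[0,0,0],"hand":3.1}]}}

```text
clock: 30.45
eef_pos: [0.5267, 0.1984, 0.071]
orientation: [[-0.947, 0.321, -0.0], [0.321, 0.947, -0.0], [0.0, -0.0, -1.0]]
ft_force: [-2.1, -0.3, 5.7]
opening: 0.418
```

Landed at the expected height; opening gently.

Request:
{"fn": "move_arm", "kwargs": {"deltas": [{"xyz":[0,0,0],"turn":[0,0,0],"hand":4},{"xyz":[0,0,0],"turn":[0,0,0],"hand":4.6},{"xyz":[0,0,0.1],"turn":[0,0,0],"hand":5.3},{"xyz":[0,0,0.3],"turn":[0,0,0],"hand":6},{"xyz":[0,0,0.6],"turn":[0,0,0],"hand":6}]}}

```text
clock: 31.08
eef_pos: [0.5266, 0.1984, 0.076]
orientation: [[-0.947, 0.321, -0.0], [0.321, 0.947, -0.0], [0.0, -0.0, -1.0]]
ft_force: [-0.0, -0.8, 0.1]
opening: 0.702
```

```bash
python3 shot.py y wrist
```

```text
t 31.075 p [0.5266 0.1984 0.076 ] y [ 3.210e-01  9.471e-01 -1.000e-04] z [-2.e-04 -0.e+00 -1.e+00] F [-0.  -0.8  0.1] op 0.702
```

View pics/y_wrist.png

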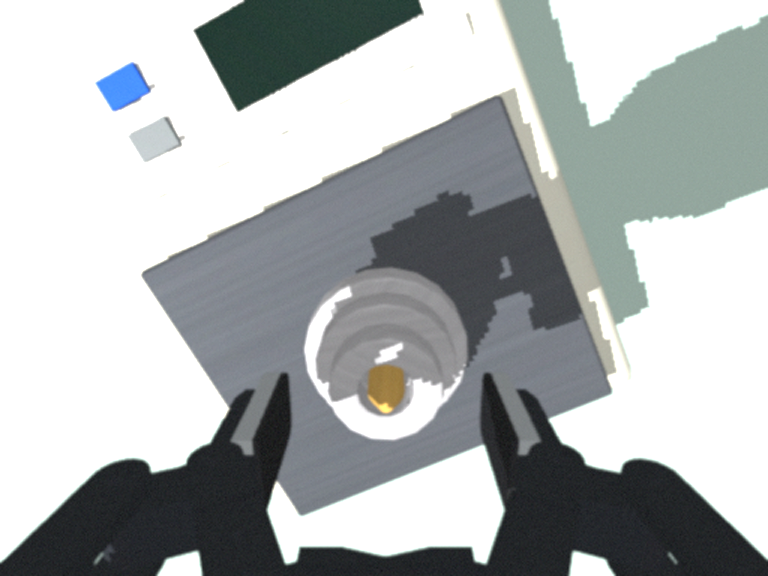

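Request:
{"fn": "move_arm", "kwargs": {"deltas": [{"xyz":[0,0,2],"turn":[0,0,0],"hand":6},{"xyz":[0,0,5],"turn":[0,0,0],"hand":6},{"xyz":[0,0,8],"turn":[0,0,0],"hand":6},{"xyz":[0,0,10],"turn":[0,0,0],"hand":6},{"xyz":[0,0,10],"turn":[0,0,0],"hand":6},{"xyz":[0,0,10],"turn":[0,0,0],"hand":6}]}}

```text
clock: 31.88
eef_pos: [0.5259, 0.1982, 0.175]
orientation: [[-0.947, 0.321, -0.001], [0.321, 0.947, -0.0], [0.001, -0.001, -1.0]]
ft_force: [-0.6, -0.3, -1.6]
opening: 0.706
```

```bash
python3 shot.py z wrist side top
python3 - <<'E'
from h import *
c=np.load('pics/z_side.npy',allow_pickle=True).item()
cv2.imwrite('pics/z_s6.png',np.clip(cv2.resize(c['image'][135:235,100:240],None,fx=5,fy=5,interpolation=cv2.INTER_CUBIC)[:,:,::-1]*1.7,0,255).astype(np.uint8))
E
```

```text
t 31.875 p [0.5259 0.1982 0.175 ] y [ 3.210e-01  9.471e-01 -8.000e-04] z [-1.4e-03 -4.0e-04 -1.0e+00] F [-0.6 -0.3 -1.6] op 0.706
```

View pics/z_wrist.png

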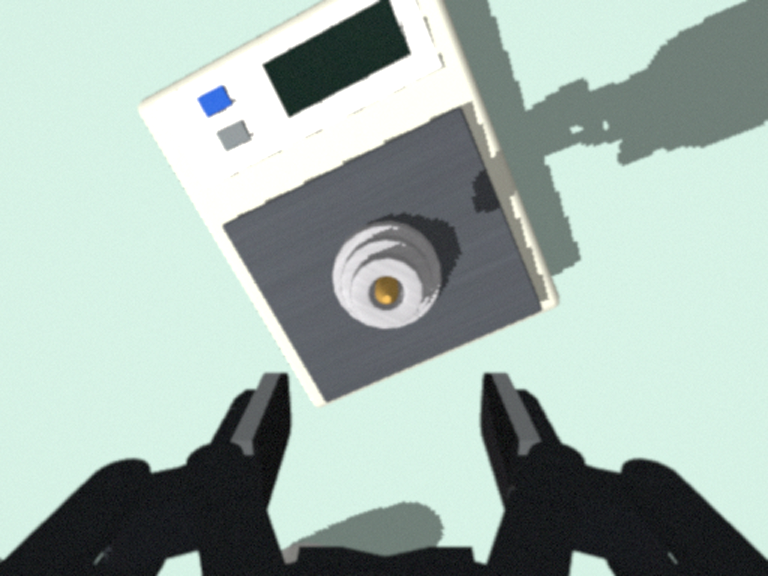

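View pics/z_s6.png

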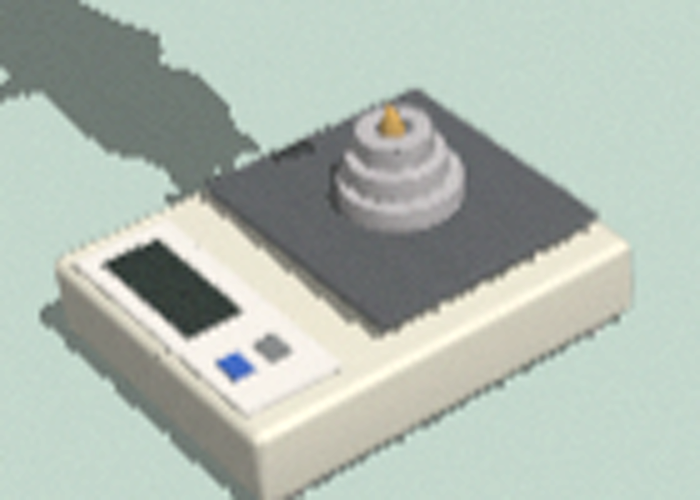

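View pics/z_side.png

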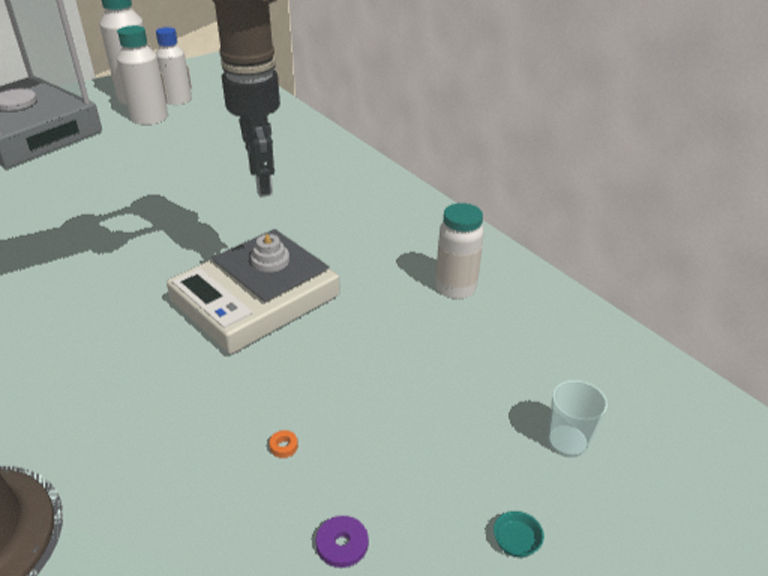

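The stack is flat and concentric, and the spindle tip shows through the small ring at about (387,290) in the wrist picture. The gripper is clear, and the jar, beaker and lid are where they were. Handing in.

```bash
python3 -c "
from station import robot
print(robot.sign_off())"
```

```text
the job is handed in; nothing more can be done
None
```

The three steel rings are on the brass spindle, large at the bottom, then medium, then small, and the job is handed in. `sign_off` gives no verdict, so I don't know the official result.

- **Placing:** I lowered each ring until the force sensor showed it had landed, then opened the gripper. The medium and small rings touched down at the heights I had worked out beforehand, within about 1 mm.
- **Last checks:** The side and wrist pictures show the stack flat and centred, with the spindle tip through the small ring. The gripper was well clear above it, at about 32 s of the 64 s allowed. The jar, beaker, lid and the orange and purple look-alikes stand where they were; I checked those by eye in the pictures, not by measurement.
- **What disagreed:** The reported tool tip does not match the real fingers. They end about 30–46 mm short of it, depending on the opening, so I set the grasp heights from the pictures and contact force. The reported opening also read about 3 mm below the large and medium ring diameters when gripped (small ring about 2 mm).

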